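Pack the wheel nuts face to face in the spray tray

ROBOT

A 6-joint arm with a two-finger parallel gripper is mounted at the origin on the work surface. World frame = base frame: x ahead of the robot, y to its left, z up, the work surface at z = 0. Lengths are in m, angles in degrees, forces in N, time in s.
With the tool pointing down it reaches from about 0.4 to 0.825 m from the base axis. Payload 7 kg.
Tool frame: the origin (TCP) lies midway between the tips of the shut fingers; the grasp point (between the pads) lies 19 mm behind it; z points along the fingers, y is the direction in which the jaws open and shut (so a half turn about z gives the same grasp; the last joint's range is limited). The gripper opens to 88 mm and grips with 3 to 60 N. Pads are 19 mm wide; open, the fingers measure 130 mm over their backs; the gripper's body (78 mm by 193 mm) begins 47 mm behind the grasp point.
Start: joints at [82.913, 20.546, 0.682, 0, -70.136, -16.507], TCP at [0.27, 0.619, 0.227] pointing down, gripper open.
Joint ranges: [-176.03, 176.03], [-82.01, 121.73], [-58.28, 71.71], [-173.87, 95.51], [-174.79, -0.11], [-173.66, 173.66]. Speed limits (degrees/s): [136.94, 136.94, 172.46, 180, 180, 180].

INTERFACE

Orientations are given as [roll, pitch, yaw] about the fixed x, y, z axes, in that order (R = Rz(yaw) Ry(pitch) Rx(roll)).
In Python, from plant import ctrl, snapshot gives the robot as it stands.
- The arm moves only by the shell command python3 -m pendant 'ROWS'. ROWS is JSON, a list of rows, each a list of 7 numbers: the shift along the tool's x, y, z in m, then the turn, a rotation vector about the tool's x, y, z in rad, then the opening, from -1 (shut) to 1 (fully open), so that 0 is half open. In form: [[x, y, z, ax, ay, az, jaw], ...]. A call has 1 to 12 rows; each row is the pose to reach, as a shift and turn from the pose commanded when the call began, along the tool's axes at that moment; what a row does not reach only later rows make up. A row lasts 1/8 s, in which the tool goes at most 62.5 mm and 10.7 degrees, less where a joint would pass 70% of its speed; a pose out of reach is approached as far as the arm can. A call with a gripper value outside its range is refused whole. The fingers move at their own pace and stop on an object; the grip force is fixed at half the most. Time passes only in rows, so rows that repeat a pose let the fingers close. It gives the time, the measured TCP pose, the force and the opening at its end, in the units of the state.
- ctrl.get_obs(): the state, without advancing time (a new reading comes with each control period).
- snapshot(name): name is "scene" or "top" or "wrist"; returns a dict with "image" (400x640x3 uint8, blue, green, red), "mtx" (3x3 intrinsics, pixels), "eye" and "attitude" of the camera in the world; the wrist camera has in their place "tool_from_camera" (4x4, takes a point from camera to tool coordinates, whose origin is the TCP and whose axes are the flange's). Camera axes: x right, y up, looking along -z (the intrinsics and any distortion apply to the point x, -y, -z); pixel columns grow to the right and rows downward; lengths in m; the calibration is good to about 2 mm. A picture is of the moment at which its call begins: read the wrist's pose just before it. There is no depth.
- ctrl.close_job(): hands the job in, once; it reports no verdict.
The state is a dict: "clock": time; "joint_pos": joint angles; "qvel": joint speeds; "tau": joint torques, N m; "tool_pos": TCP position; "orientation": TCP orientation; "force": force on the tool from outside, world axes, zero at the start; "moment": the same for the moment, N m; "opening": finger opening in m.
Only numpy, scipy, OpenCV 4.12 (cv2) and the standard library are available. Lean on these libraries where they do the work, as an engineer would, in place of code of your own. Each camera call takes 0.05 s, during which the arm holds its last target.

TASK

The five wheel nuts of one hub are to be primed on their top faces only, so they must lie close-packed in the sloping spray tray with no gaps for the paint. Two are laid; lay the three from the bench flat beside them, one to finish the low row of three against the low ledge and two in the notches above it, and press them together until all neighbouring flats touch. Let go of them and leave everything else on the bench where it is.

Things in the scene. Friction and masses are not known exactly. Their poses are not given: they have to be found in the camera images.
- tray: sloping tray of the grey sheet-steel spray stand, left of centre. Floor inside 109.4 mm wide, 170 mm long, sloping up 24 degrees. Origin: on the floor, mid low ledge at its inner face, about 30 mm above the bench; x along the ledge (+x: the end farther from the robot), y up the slope, z square out of the floor. Ledge and both side rims are 8 mm high, 3 mm thick. Fixed to the bench.
- guard_top (a point): middle of the top edge of the steel overspray guard: a plain sheet as wide as the tray, standing 160 mm high and square to the floor at the tray's upper end (tray y 170 mm). It leans out over the tray, so a gripper has to come in tilted, about square to the tray floor
- tray_upper (a point): point on the tray floor mid-width, tray y 100 mm: free floor above the upper row. A nut let go on the sloping floor stays where it is; it does not slide down by itself, a gentle push (a few newtons) moves it
- nut_a: plain steel hexagon nut, 36 mm across flats (41.6 mm across corners), 24 mm thick, about 0.12 kg, 24 mm bore; origin at the centre of its underside as it lies flat, z up its bore; its flats look along its own x axis and every 60 degrees round from it; lies flat somewhere on the bench right of centre, among other small things
- nut_b: plain steel hexagon nut, 36 mm across flats (41.6 mm across corners), 24 mm thick, about 0.12 kg, 24 mm bore; origin at the centre of its underside as it lies flat, z up its bore; its flats look along its own x axis and every 60 degrees round from it; lies flat somewhere on the bench right of centre, among other small things
- nut_c: plain steel hexagon nut, 36 mm across flats (41.6 mm across corners), 24 mm thick, about 0.12 kg, 24 mm bore; origin at the centre of its underside as it lies flat, z up its bore; its flats look along its own x axis and every 60 degrees round from it; lies flat somewhere on the bench right of centre, among other small things
- laid_a: plain steel hexagon nut, 36 mm across flats (41.6 mm across corners), 24 mm thick, about 0.12 kg, 24 mm bore; origin at the centre of its underside as it lies flat, z up its bore; its flats look along its own x axis and every 60 degrees round from it; already laid in the low row of the tray, touching the side rim at the tray's -x end, two corners pointing straight up and down the slope, lower corner on the low ledge. Loose: it can be pushed
- laid_b: plain steel hexagon nut, 36 mm across flats (41.6 mm across corners), 24 mm thick, about 0.12 kg, 24 mm bore; origin at the centre of its underside as it lies flat, z up its bore; its flats look along its own x axis and every 60 degrees round from it; already laid beside laid_a in the low row, flat to flat, in the middle; loose. The gap from it to the +x side rim is 37.4 mm, for one more nut
- place_low_near (a point): on the tray floor: where the centre of the low row's first nut belongs (taken by laid_a), tray x -36, y 20.8 mm; each place has up to about 0.7 mm of play
- place_low_mid (a point): the low row's middle place (taken by laid_b), tray x 0, y 20.8 mm
- place_low_far (a point): the low row's empty place, at the tray's +x end, tray x +36, y 20.8 mm
- place_up_near (a point): the upper row's first place, in the notch between the first and middle nuts of the low row, tray x -18, y 52.0 mm
- place_up_far (a point): the upper row's second place, in the notch between the middle and last nuts of the low row, tray x +18, y 52.0 mm; beside a nut in the first place, so it cannot be carried home between two fingers. Steel binds on steel: a nut pushed straight down against only one neighbour's slanting flat can stick short of home and wants easing sideways along that flat
- socket: black steel wrench socket, 50 mm round, 52 mm tall, upright among the nuts; leave alone
- tape_roll: roll of pale masking tape, 66 mm round, 24 mm high, lying among the nuts; leave alone
- sanding_block: cork sanding block 66 x 40 x 28 mm, among the nuts; leave alone
- steel_rule: steel rule 300 x 26 x 2 mm lying flat beyond the nuts; leave alone
- safety_glasses: safety glasses, 135 mm wide, 45 mm high, beyond the nuts; leave alone
- spanner: steel spanner 200 mm long lying between the robot and the nuts; leave alone
- primer_can: spray can 66 mm round, 190 mm tall, left of the spray stand; leave alone
- thinner_jar: amber jar 72 mm round, 85 mm tall, left of the spray stand; leave alone

How it is judged:
By the outcome, as a careful person would: the job done as asked, in the order asked, and still so for the second after the job is handed in, with the robot touching nothing.
It also fails if it takes over 72 s, if anything falls off the work surface, if the arm or the gripper's body presses on something with over 40 N, if the wrist force passes 120 N, or if a joint passes its speed limit or range.

## Working session

There is one attempt and no reset: what is moved stays moved. The work goes in short steps, Python scripts to look and compute and a shell command to move; the robot and the scene stay as the last step left them, time stands still between calls to the robot, and variables do not carry over. Pictures are saved under pics/ and viewed, and the job is handed in when it is done.

```bash
ls -la; mkdir -p pics; python3 - <<'E'
from plant import ctrl, snapshot
import cv2
o=ctrl.get_obs()
print({k:o[k] for k in ('clock','tool_pos','orientation','force','opening')})
for n in ("scene","top","wrist"):
    s=snapshot(n); cv2.imwrite(f"pics/{n}0.png",s["image"])
    print(n,{k:v for k,v in s.items() if k!="image"})
E
```

```text
total 12
drwxr-xr-x  3 agent agent 4096 Dec  7 03:31 .
drwxr-xr-x 23 root  root  4096 Dec  7 03:31 ..
drwxr-xr-x  2 agent agent 4096 Dec  7 03:31 pics
{'clock': 0.0, 'tool_pos': array([0.27001262, 0.61809836, 0.22560977]), 'orientation': array([ 1.79903180e+02, -9.03744511e-03, -2.36029922e+01]), 'force': array([ 0.35930914, -1.04726821, -0.75203798]), 'opening': 0.08751704286686843}
scene {'mtx': array([[390.32567788,   0.        , 318.51151438],
       [  0.        , 390.32567788, 201.90090846],
       [  0.        ,   0.        ,   1.        ]]), 'eye': array([ 1.29928411, -0.01553923,  0.66330815]), 'attitude': array([58.72123778, -1.24900161, 85.92106541])}
top {'mtx': array([[443.141304  ,   0.        , 319.08284858],
       [  0.        , 443.141304  , 206.4481093 ],
       [  0.        ,   0.        ,   1.        ]]), 'eye': array([0.33397336, 0.07287576, 1.46650179]), 'attitude': array([  7.64771254,   0.43533998, -89.92497514])}
wrist {'mtx': array([[346.52115805,   0.        , 318.16174212],
       [  0.        , 346.52115805, 198.56309173],
       [  0.        ,   0.        ,   1.        ]]), 'tool_from_camera': array([[ 6.88381807e-04,  9.57152871e-01,  2.89582297e-01,
         7.75190569e-02],
       [ 9.99999638e-01, -5.14198457e-04, -6.77579503e-04,
        -1.51684801e-04],
       [-4.99644397e-04,  2.89582659e-01, -9.57152879e-01,
        -1.58011497e-01],
       [ 0.00000000e+00,  0.00000000e+00,  0.00000000e+00,
         1.00000000e+00]])}
```

View pics/top0.png

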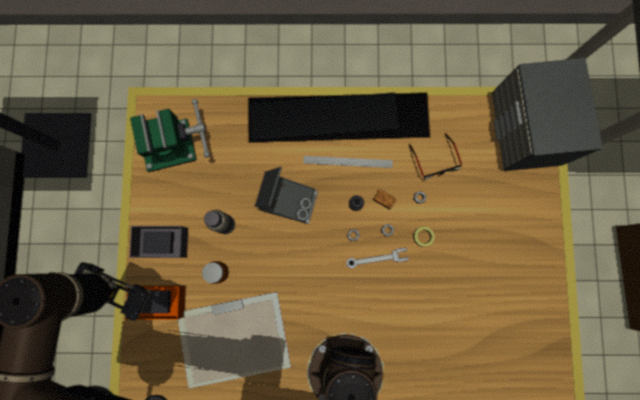

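View pics/scene0.png

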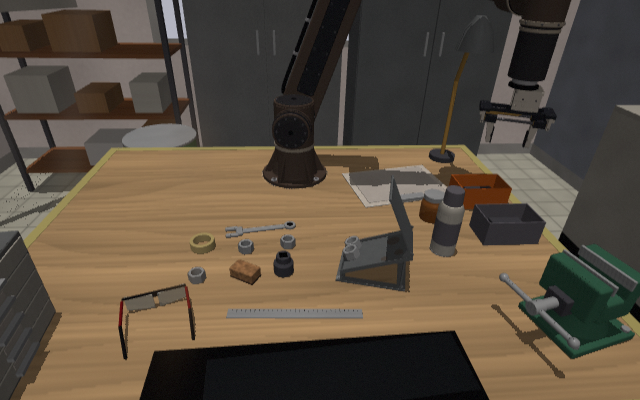

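View pics/wrist0.png

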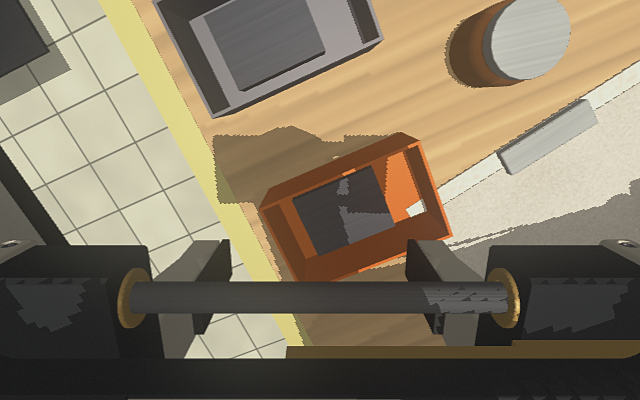

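```bash
cat > h.py <<'E'
from plant import ctrl, snapshot
import cv2, numpy as np
from scipy.spatial.transform import Rotation as R
def rot(rpy): return R.from_euler('xyz',rpy,degrees=True).as_matrix()
def cam(n):
    o=ctrl.get_obs(); s=snapshot(n)
    if n=='wrist':
        T=np.eye(4);T[:3,:3]=rot(o['orientation']);T[:3,3]=o['tool_pos']
        C=T@np.array(s['tool_from_camera'])
    else:
        C=np.eye(4);C[:3,:3]=rot(s['attitude']);C[:3,3]=s['eye']
    return s['image'],np.array(s['mtx']),C
def ray(K,C,uv):
    uv=np.atleast_2d(uv).astype(float)
    d=np.c_[(uv[:,0]-K[0,2])/K[0,0],-(uv[:,1]-K[1,2])/K[1,1],-np.ones(len(uv))]@C[:3,:3].T
    return C[:3,3],d
def onplane(K,C,uv,p0,n):
    e,d=ray(K,C,uv); t=((np.array(p0)-e)@n)/(d@n); return e+d*t[:,None]
def onz(K,C,uv,z): return onplane(K,C,uv,[0,0,z],np.array([0,0,1.]))
def proj(K,C,P):
    P=np.atleast_2d(P); c=(P-C[:3,3])@C[:3,:3]
    return np.c_[K[0,0]*c[:,0]/-c[:,2]+K[0,2], K[1,1]*-c[:,1]/-c[:,2]+K[1,2]]
def tri(obs):
    A=np.zeros((3,3));b=np.zeros(3)
    for K,C,uv in obs:
        e,d=ray(K,C,uv);d=d[0]/np.linalg.norm(d[0]);M=np.eye(3)-np.outer(d,d);A+=M;b+=M@e
    return np.linalg.solve(A,b)
E
python3 - <<'E'
from h import *
im,K,C=cam('top')
print(onz(K,C,[(353,235),(387,231),(419,198),(290,198),(305,203)],0.02))
cv2.imwrite('pics/top1.png',cv2.resize(im[140:280,240:440],None,fx=4,fy=4,interpolation=cv2.INTER_CUBIC))
im,K,C=cam('scene')
cv2.imwrite('pics/scene1.png',cv2.resize(im[170:300,180:420],None,fx=3.33,fy=3.33,interpolation=cv2.INTER_CUBIC))
E
```

```text
[[ 0.43421351 -0.02669201  0.02      ]
 [ 0.44736655 -0.1377722   0.02      ]
 [ 0.55638801 -0.24521184  0.02      ]
 [ 0.55632787  0.18024197  0.02      ]
 [ 0.53965502  0.13058035  0.02      ]]
```

View pics/top1.png

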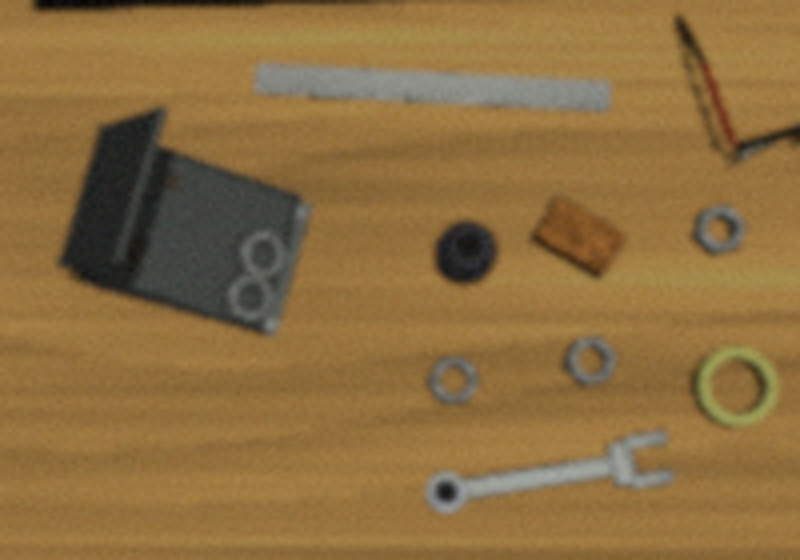

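View pics/scene1.png

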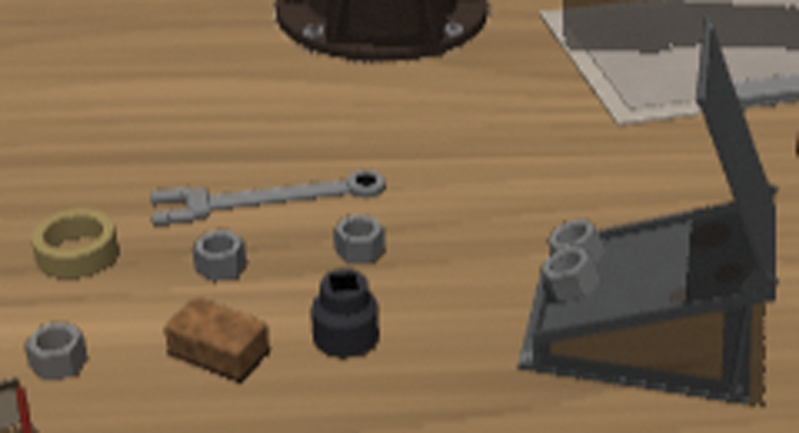

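```bash
cat >> h.py <<'E'
def delta(p,Rt):
    "shift (mm) & rotvec (rad) in the present tool frame to reach p (m), Rt"
    o=ctrl.get_obs();R0=rot(o['orientation']);p=np.array(p,float)
    print('shift m',np.round(R0.T@(p-o['tool_pos']),4),'rv',np.round(R.from_matrix(R0.T@Rt).as_rotvec(),4),'F',np.round(o['force'],1),'clk',o['clock'],'op',round(o['opening'],4))
def down(yaw): return rot([180,0,yaw])
def info():
    o=ctrl.get_obs();print('clk',round(o['clock'],2),'p',np.round(o['tool_pos'],4),'rpy',np.round(o['orientation'],2),'F',np.round(o['force'],1),'op',round(o['opening'],4),'q',np.round(o['joint_pos'],1))
E
python3 - <<'E'
from h import *
delta([0.36,0.40,0.38],down(-60)); delta([0.47,0.02,0.34],down(-103))
E
```

```text
shift m [ 0.1698  0.1642 -0.1537] rv [ 7.000e-04 -3.000e-04  6.354e-01] F [ 0.4 -1.1 -0.7] clk 0.25 op 0.0876
shift m [ 0.4227  0.4684 -0.1135] rv [ 6.0000e-04 -6.0000e-04  1.3859e+00] F [ 0.4 -1.1 -0.7] clk 0.25 op 0.0876
```

```bash
python3 -m pendant '[[0.0,0.0,-0.06,0,0,0.15,1],[0.04,0.03,-0.12,0,0,0.3,1],[0.08,0.08,-0.15,0,0,0.45,1],[0.12,0.13,-0.15,0,0,0.6,1],[0.17,0.165,-0.15,0,0,0.75,1],[0.21,0.21,-0.14,0,0,0.9,1],[0.25,0.26,-0.14,0,0,1.1,1],[0.29,0.3,-0.13,0,0,1.2,1],[0.33,0.34,-0.13,0,0,1.3,1],[0.37,0.38,-0.12,0,0,1.386,1],[0.41,0.43,-0.115,0,0,1.386,1],[0.423,0.468,-0.113,0,0,1.386,1]]'; python3 - <<'E'
from h import *
info(); delta([0.47,0.02,0.34],down(-103))
E
```

```text
clock: 1.75
tool_pos: [0.4707, 0.018, 0.339]
orientation: [180.0, -0.0, -103.1]
force: [1.0, -0.1, -0.2]
opening: 0.0872
clk 1.75 p [0.4707 0.018  0.339 ] rpy [ 1.7996e+02 -4.0000e-02 -1.0309e+02] F [ 1.  -0.1 -0.2] op 0.0872 q [ 26.2  -2.4 -12.7   0.  -79.8 -39.3]
shift m [-0.0018  0.0011 -0.001 ] rv [ 0.0007 -0.0007 -0.0016] F [ 1.  -0.1 -0.2] clk 1.75 op 0.0872
```

```bash
python3 - <<'E'
from h import *
im,K,C=cam('wrist'); cv2.imwrite('pics/w1.png',im); np.savez('w1.npz',im=im,K=K,C=C); info()
E
```

```text
clk 1.8 p [0.4695 0.015  0.3391] rpy [ 1.7995e+02 -9.0000e-02 -1.0313e+02] F [-2.3 -3.2 -0.8] op 0.0877 q [ 26.   -2.6 -12.8   0.  -79.8 -39.1]
```

View pics/w1.png

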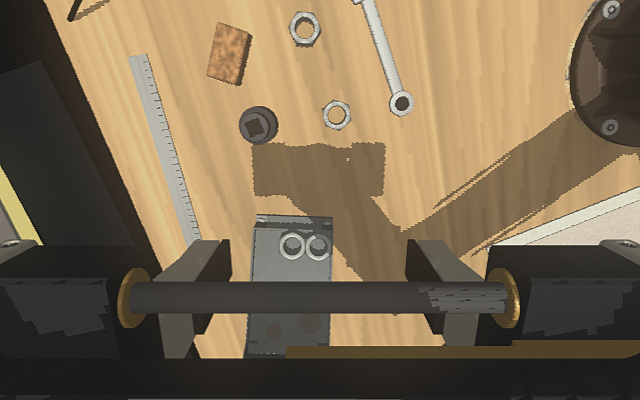

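```bash
python3 - <<'E'
from h import *
im,K,C=cam('wrist'); np.savez('w1.npz',im=im,K=K,C=C); info()
a=cv2.resize(im[0:150,230:420],None,fx=4,fy=4,interpolation=cv2.INTER_CUBIC); cv2.imwrite('pics/w1a.png',a)
a=cv2.resize(im[200:370,230:350],None,fx=3.5,fy=3.5,interpolation=cv2.INTER_CUBIC); cv2.imwrite('pics/w1b.png',a)
E
```

```text
clk 1.85 p [0.4699 0.0169 0.3394] rpy [ 1.7998e+02 -4.0000e-02 -1.0323e+02] F [0.2 1.3 0.3] op 0.0878 q [ 26.2  -2.5 -12.8   0.  -79.8 -39.4]
```

View pics/w1a.png

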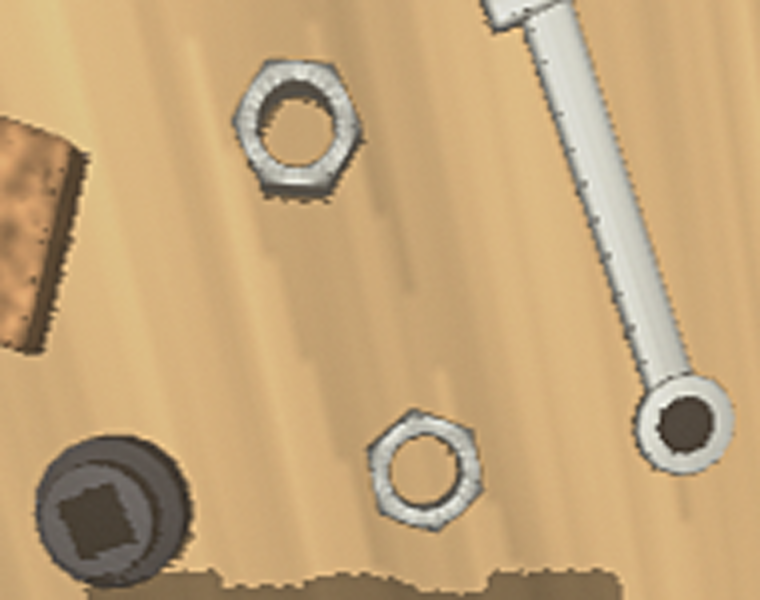

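View pics/w1b.png

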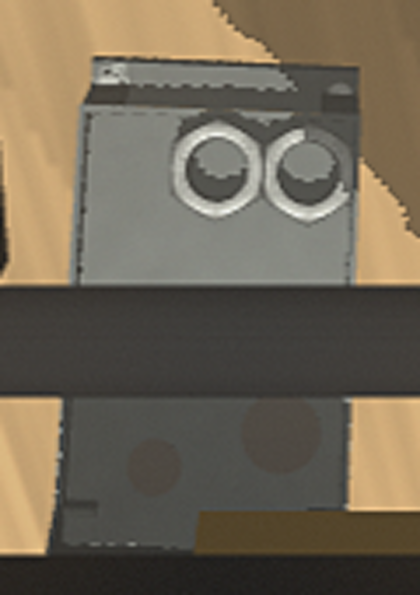

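```bash
cat >> h.py <<'E'
def benchnuts(im,K,C,show=True):
    hsv=cv2.cvtColor(im,cv2.COLOR_BGR2HSV)
    m=((hsv[...,1]<60)&(hsv[...,2]>60)).astype(np.uint8)*255
    cs,_=cv2.findContours(m,cv2.RETR_EXTERNAL,cv2.CHAIN_APPROX_NONE)
    out=[]
    for c in cs:
        if len(c)<40: continue
        h=cv2.convexHull(c)[:,0]
        P=onz(K,C,h,0.012)[:,:2]; A=cv2.contourArea(P.astype(np.float32)*1000)
        M=cv2.moments((P*1000).astype(np.float32)); 
        if not 800<A<2200: continue
        ctr=np.array([M['m10'],M['m01']])/M['m00']/1000
        Q=onz(K,C,c[:,0],0.012)[:,:2]-ctr
        r=np.hypot(*Q.T);th=np.arctan2(Q[:,1],Q[:,0])
        if r.max()>0.03: continue
        o=np.argsort(th); tt=np.linspace(-np.pi,np.pi,720,endpoint=False)
        rr=np.interp(tt,th[o],r[o],period=2*np.pi)
        z=(rr*np.exp(-6j*tt)).sum()  # corners at phase
        cor=-np.angle(z)/6; flat=np.degrees(cor)+30
        out.append((ctr,flat%60,A)); 
        if show: print('ctr',np.round(ctr,4),'flat ang mod60',round(flat%60,1),'A',round(A),'rmax',round(r.max(),4),'px',np.round(h.mean(0)))
    return out
E
python3 - <<'E'
from h import *
d=np.load('w1.npz'); benchnuts(d['im'],d['K'],d['C'])
print(d['C'][:3,3])
E
```

```text
ctr [ 0.5425 -0.0367] flat ang mod60 7.4 A 1952 rmax 0.0264 px [256. 130.]
ctr [ 0.4338 -0.0259] flat ang mod60 59.0 A 1120 rmax 0.0205 px [335. 118.]
ctr [ 0.4508 -0.1397] flat ang mod60 13.1 A 1193 rmax 0.0214 px [304.  32.]
[ 0.45134675 -0.06053601  0.49724951]
```

```bash
python3 - <<'E'
from h import *
delta([0.4338,-0.0259,0.10],down(-152)); delta([0.4338,-0.0259,0.011],down(-152))
E
```

```text
shift m [0.0498 0.0252 0.2395] rv [ 1.000e-04 -8.000e-04  8.512e-01] F [0.2 1.3 0.3] clk 1.85 op 0.0878
shift m [0.0498 0.0252 0.3285] rv [ 1.000e-04 -8.000e-04  8.512e-01] F [0.2 1.3 0.3] clk 1.85 op 0.0878
```

```bash
python3 -m pendant '[[0.01,0.005,0.05,0,0,0.17,0.6],[0.02,0.01,0.1,0,0,0.34,0.6],[0.03,0.02,0.15,0,0,0.51,0.6],[0.04,0.025,0.2,0,0,0.68,0.6],[0.05,0.025,0.22,0,0,0.85,0.6],[0.05,0.025,0.24,0,0,0.85,0.6],[0.05,0.025,0.24,0,0,0.85,0.6]]' ; python3 - <<'E'
from h import *
im,K,C=cam('wrist'); im,K,C=cam('wrist');cv2.imwrite('pics/w2.png',im); info(); benchnuts(im,K,C)
delta([0.4338,-0.0259,0.011],down(-152))
E
```

```text
clock: 2.72
tool_pos: [0.434, -0.0228, 0.0986]
orientation: [180.0, -0.2, -151.7]
force: [-0.5, 0.1, 1.3]
opening: 0.07
clk 2.83 p [ 0.4353 -0.0224  0.1001] rpy [-1.7999e+02  2.0000e-02 -1.5166e+02] F [ 0.8 -0.4  0.1] op 0.07 q [ 23.2   5.3 -38.3   0.  -46.4 -84.8]
ctr [0.4871 0.1123] flat ang mod60 14.4 A 909 rmax 0.0245 px [432. 331.]
ctr [ 0.6596 -0.1922] flat ang mod60 23.0 A 881 rmax 0.0258 px [ 16. 341.]
ctr [0.4358 0.075 ] flat ang mod60 53.2 A 927 rmax 0.0288 px [424. 260.]
ctr [ 0.5164 -0.0739] flat ang mod60 3.3 A 925 rmax 0.0288 px [213. 262.]
ctr [ 0.4353 -0.0261] flat ang mod60 58.6 A 1360 rmax 0.0236 px [313. 203.]
ctr [ 0.4519 -0.1399] flat ang mod60 14.1 A 1524 rmax 0.0248 px [159. 149.]
shift m [ 0.003  -0.0023  0.0891] rv [-0.0003  0.0003  0.0059] F [ 0.8 -0.4  0.1] clk 2.825 op 0.07
```

View pics/w2.png

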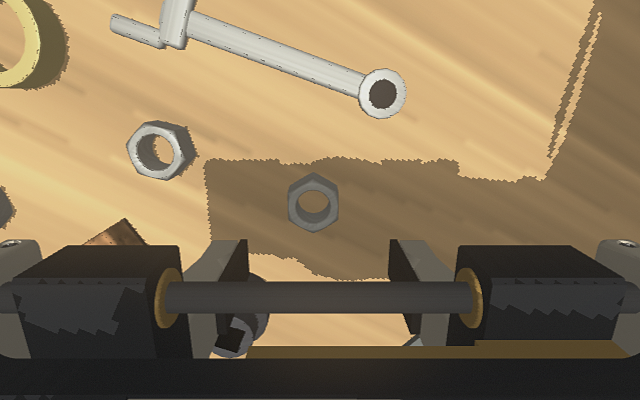

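```bash
python3 -m pendant '[[0.002,-0.003,0.05,0,0,0,0.6],[0.002,-0.003,0.08,0,0,0,0.6],[0.002,-0.003,0.089,0,0,0,0.5],[0.002,-0.003,0.089,0,0,0,0],[0.002,-0.003,0.089,0,0,0,-0.5],[0.002,-0.003,0.089,0,0,0,-1],[0.002,-0.003,0.089,0,0,0,-1],[0.002,-0.003,0.089,0,0,0,-1]]' ; python3 - <<'E'
from h import *
info()
E
```

```text
clock: 3.82
tool_pos: [0.4352, -0.0261, 0.0114]
orientation: [-180.0, 0.1, -151.7]
force: [-2.3, 1.4, 8.6]
opening: 0.0356
clk 3.83 p [ 0.4352 -0.0261  0.0114] rpy [-1.7998e+02  9.0000e-02 -1.5169e+02] F [-2.3  1.4  8.6] op 0.0356 q [ 22.7  14.  -44.    0.  -31.9 -84.4]
```

```bash
python3 -m pendant '[[0,0,-0.04,0,0,0,-1],[0,0,-0.1,0,0,0,-1],[0,0,-0.16,0,0,0,-1],[0,0,-0.2,0,0,0,-1],[0,0,-0.24,0,0,0,-1],[0,0,-0.24,0,0,0,-1]]'; python3 - <<'E'
from h import *
info()
d=np.load('w1.npz');K1,C1=d['K'],d['C']
im,K,C=cam('top')
w=lambda x,y:(230+x/3.5,200+y/3.5)
pb=tri([(K1,C1,w(218,168)),(K,C,(240+263/4,140+254/4))]);pa=tri([(K1,C1,w(306,172)),(K,C,(240+252/4,140+297/4))])
print(pb,pa,pb-pa)
yaw=np.degrees(np.arctan2(*(pb-pa)[[1,0]]));print(yaw)
# expected height of nut top centre
a=np.radians(24);print(0.03+0.0208*np.sin(a)+0.024*np.cos(a))
E
```

```text
clock: 4.58
tool_pos: [0.4359, -0.026, 0.2537]
orientation: [-179.9, 0.4, -151.7]
force: [0.1, 0.9, -2.4]
opening: 0.0356
clk 4.58 p [ 0.4359 -0.026   0.2537] rpy [-179.93    0.35 -151.7 ] F [ 0.1  0.9 -2.4] op 0.0356 q [ 22.7  -4.1 -25.2   0.  -68.5 -84.4]
[0.53100194 0.12649006 0.06407169] [0.49694534 0.13489289 0.06644148] [ 0.0340566  -0.00840283 -0.00236979]
-13.859844815913613
0.060385213159399063
```

```bash
cat >> h.py <<'E'
YAW=-13.7; O=np.zeros(3)
def Rtray(yaw=None): return R.from_euler('xyz',[24,0,YAW if yaw is None else yaw],degrees=True).as_matrix()
def toolR(beta):
    b=np.radians(beta); return Rtray()@np.c_[[np.cos(b),np.sin(b),0],[np.sin(b),-np.cos(b),0],[0,0,-1]]
def t2w(p): return O+Rtray()@np.array(p,float)
def w2t(P): return (np.atleast_2d(P)-O)@Rtray()
E
cat > o.py <<'E'
import h,numpy as np
pb=np.array([.531,.1265,.0604]); pa=np.array([.497,.1349,.0604])
h.O=(pb+pa)/2-h.Rtray()@np.array([-.018,.0208,.024]); print(h.O)
E
python3 - <<'E'
import o;from h import *
import h
delta(h.t2w([.03,.048,.11]),toolR(-150)); print(h.t2w([.03,.048,.11]))
E
```

```text
[0.52929948 0.11745974 0.03001479]
shift m [-0.1727  0.0609  0.1021] rv [-0.3392 -0.2437  0.2066] F [ 0.2  0.1 -2. ] clk 4.625 op 0.0355
[0.55823497 0.10948909 0.15002815]
```

```bash
python3 -m pendant '[[-0.05,0.02,0.0,-0.1,-0.07,0.06,-1],[-0.1,0.035,0.02,-0.2,-0.14,0.12,-1],[-0.14,0.05,0.06,-0.3,-0.21,0.18,-1],[-0.172,0.061,0.1,-0.339,-0.244,0.207,-1],[-0.1725,0.061,0.102,-0.339,-0.244,0.207,-1],[-0.1725,0.061,0.102,-0.339,-0.244,0.207,-1],[-0.1725,0.061,0.102,-0.339,-0.244,0.207,-1]]'; python3 - <<'E'
from h import *
im,K,C=cam('wrist'); im,K,C=cam('wrist');cv2.imwrite('pics/w3.png',im); np.savez('w3.npz',im=im,K=K,C=C); info()
E
```

```text
clock: 5.5
tool_pos: [0.5576, 0.109, 0.1497]
orientation: [159.0, 11.7, -165.9]
force: [-0.6, -0.2, -0.8]
opening: 0.0358
clk 5.6 p [0.5577 0.1092 0.15  ] rpy [ 158.98   11.71 -165.87] F [-0.6  0.  -2.1] op 0.0355 q [ 14.8  11.9 -16.  -26.4 -53.3 -74.2]
```

View pics/w3.png

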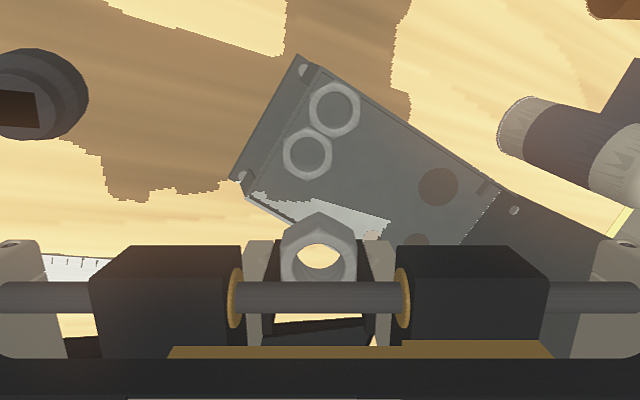

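```bash
python3 - <<'E'
from h import *
im=np.load('w3.npz')['im']
g=(255*(im/255.)**0.6).astype(np.uint8)
cv2.imwrite('pics/w3a.png',cv2.resize(g[40:240,225:425],None,fx=3,fy=3,interpolation=cv2.INTER_CUBIC))
E
```

```text
(no output)
```

View pics/w3a.png

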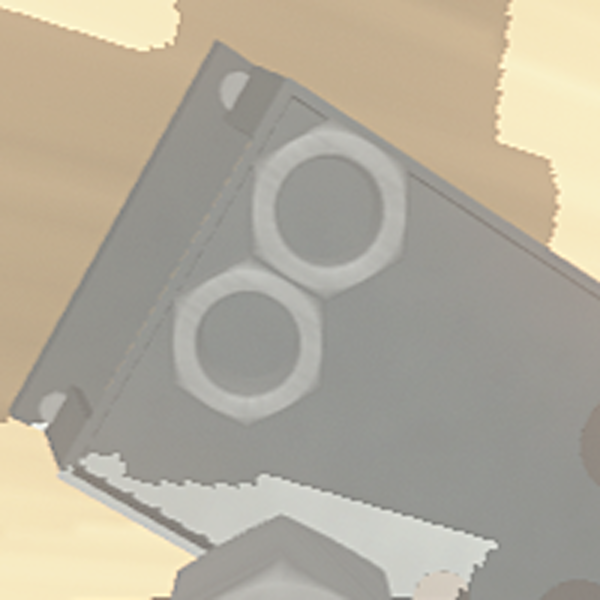

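```bash
python3 - <<'E'
from h import *
im=np.load('w3.npz')['im']
g=(255*(im/255.)**0.7).astype(np.uint8)
cv2.imwrite('pics/w3b.png',cv2.resize(g[200:350,240:400],None,fx=4,fy=4,interpolation=cv2.INTER_CUBIC))
d=np.load('w3.npz');K,C=d['K'],d['C']
import o,h
cr=lambda x,y:(225+x/3,40+y/3)
P=onplane(K,C,[cr(329,211.5),cr(248.5,341)],h.t2w([0,0,.024]),Rtray()[:,2])
print(P,h.w2t(P)*1000)
v=P[1]-P[0];print('sep',np.linalg.norm(v)*1000)
P8=onplane(K,C,[cr(290,82),cr(62,470),cr(205,548)],h.t2w([0,0,.008]),Rtray()[:,2]);print(h.w2t(P8)*1000)
E
```

```text
[0.52929948 0.11745974 0.03001479]
[[0.49763715 0.13724351 0.06150506]
 [0.53133725 0.1278451  0.06099324]] [[-35.4470629   23.51688157  24.        ]
 [ -0.47985549  22.25854241  24.        ]]
sep 34.98984154814287
[[-55.95435115   1.4660399    8.        ]
 [ 55.80416056  -2.29883525   8.        ]
 [ 56.12583324  40.45510039   8.        ]]
```

View pics/w3b.png

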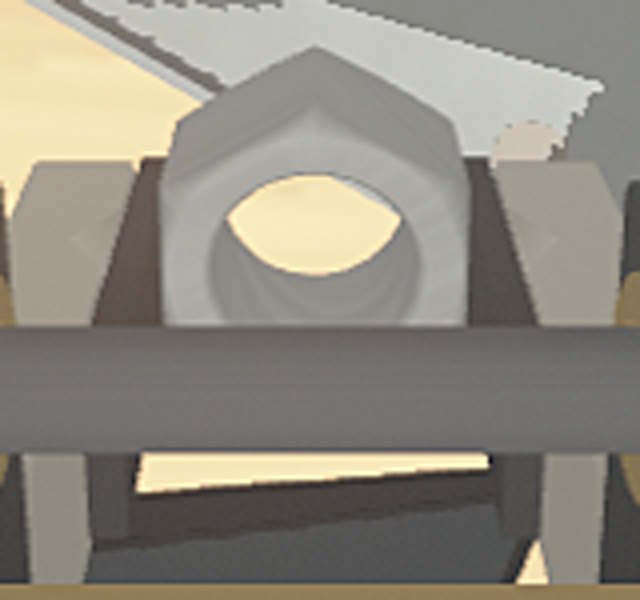

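```bash
sed -i 's/^YAW=-13.7/YAW=-15.6/' h.py; python3 - <<'E'
from h import *
s=snapshot('wrist');T=np.array(s['tool_from_camera']);K=np.array(s['mtx'])
cr=lambda x,y:(240+x/4,200+y/4)
for z,pts in ((-.0126,[cr(316,105),cr(165,188),cr(467,185)]),(.0114,[cr(316,45),cr(178,125),cr(457,125)])):
    print(onplane(K,T,pts,[0,0,z],np.array([0,0,1.]))*1000)
E
```

```text
[[ 22.08894574   0.93175881 -12.6       ]
 [ 11.94049553 -16.31170587 -12.6       ]
 [ 12.31879663  18.1835816  -12.6       ]]
[[ 21.015386     0.99445211  11.4       ]
 [  9.92595764 -17.10886389  11.4       ]
 [  9.93168988  19.51373877  11.4       ]]
```

```bash
cat > o.py <<'E'
import h,numpy as np
h.O=np.array([.5293,.11746,.0300])+h.Rtray()@np.array([.0007,.0008,0])
E
python3 - <<'E'
import o;from h import *
import h
delta(h.t2w([.0364,.0475,.030]),toolR(-150))
E
```

```text
shift m [-0.0073 -0.0046  0.0796] rv [ 0.0057 -0.0122  0.0304] F [ 0.3 -0.2 -0.7] clk 5.65 op 0.0358
```

```bash
python3 -m pendant '[[-0.007,-0.0045,0.03,0.006,-0.012,0.03,-1],[-0.007,-0.0045,0.06,0.006,-0.012,0.03,-1],[-0.007,-0.0045,0.08,0.006,-0.012,0.03,-1],[-0.007,-0.0045,0.08,0.006,-0.012,0.03,-1],[-0.007,-0.0045,0.08,0.006,-0.012,0.03,-1]]'; python3 - <<'E'
import o;from h import *;import h
im,K,C=cam('wrist'); im,K,C=cam('wrist'); np.savez('w4.npz',im=im,K=K,C=C); info()
print(w2t(ctrl.get_obs()['tool_pos'])*1000)
g=(255*(im/255.)**0.6).astype(np.uint8)
cv2.imwrite('pics/w4.png',cv2.resize(g[20:300,200:480],None,fx=2.1,fy=2.1,interpolation=cv2.INTER_CUBIC))
E
```

```text
clock: 6.28
tool_pos: [0.5736, 0.1382, 0.0762]
orientation: [158.9, 11.7, -167.8]
force: [0.4, -0.9, -0.8]
opening: 0.0357
clk 6.38 p [0.5737 0.1382 0.0765] rpy [ 158.93   11.72 -167.79] F [ 0.6 -0.1 -0.8] op 0.0357 q [ 17.3  18.  -18.1 -29.3 -44.2 -73.4]
[[36.48820414 47.27071763 29.49041856]]
```

View pics/w4.png

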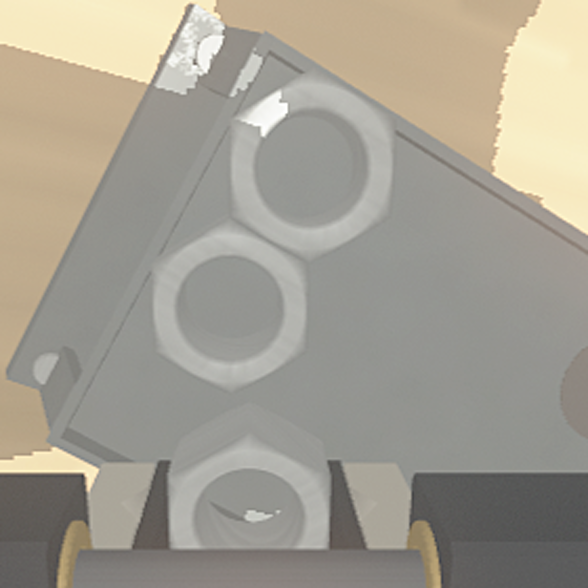

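```bash
python3 - <<'E'
import o;from h import *;import h
d=np.load('w4.npz');K,C=d['K'],d['C']
cr=lambda x,y:(200+x/2.1,20+y/2.1)
def T(pts,z): return w2t(onplane(K,C,[cr(*p) for p in pts],h.t2w([0,0,z]),Rtray()[:,2]))*1000
print('laid a,b bore',T([(310,166),(230,308)],.024))
print('rim corners z8 (ledge-inner?)',T([(258,42),(50,440)],.008))
z=.0295
print('held top corner',T([(249,437)],z+.0126),'bot',T([(249,403)],z-.0114))
print('laid_b corners: bottom,right-lower,left',T([(231,389),(304,347),(157,346),(301,257)],.024))
E
```

```text
laid a,b bore [[-36.88541671  20.89684719  24.        ]
 [ -1.17105615  21.32909318  24.        ]]
rim corners z8 (ledge-inner?) [[-54.51899597  -2.13661022   8.        ]
 [ 56.49329823  -1.10535394   8.        ]]
held top corner [[17.77446177 37.26947536 42.1       ]] bot [[18.22407315 37.55673225 18.1       ]]
laid_b corners: bottom,right-lower,left [[ 15.58330539  31.12024592  24.        ]
 [ -1.76658041  40.71671879  24.        ]
 [ 15.06685214  11.10346884  24.        ]
 [-19.18427009  29.35078735  24.        ]]
```

```bash
sed -i 's/^YAW=-15.6/YAW=-15.1/' h.py; python3 -m pendant '[[0.0004,0.0003,0.008,0,0,-0.008,-1],[0.0004,0.0003,0.015,0,0,-0.008,-1],[0.0004,0.0003,0.0165,0,0,-0.008,-1],[0.0004,0.0003,0.0165,0,0,-0.008,-1]]'; python3 - <<'E'
import o;from h import *;import h
info();print(w2t(ctrl.get_obs()['tool_pos'])*1000)
E
```

```text
clock: 6.88
tool_pos: [0.5743, 0.145, 0.0599]
orientation: [159.0, 11.7, -167.3]
force: [-0.3, 0.2, -1.6]
opening: 0.0356
clk 6.88 p [0.5743 0.145  0.0599] rpy [ 159.02   11.74 -167.35] F [-0.3  0.2 -1.6] op 0.0356 q [ 17.8  19.5 -18.4 -30.1 -42.6 -72.3]
[[35.55273071 46.30928294 11.70171164]]
```

```bash
python3 -m pendant '[[0,0,0.0005,0,0,0,-1],[0,0,0.001,0,0,0,-1],[0,0,0.001,0,0,0,-1]]'; python3 - <<'E'
import o;from h import *;import h
im,K,C=cam('wrist'); info();print(w2t(ctrl.get_obs()['tool_pos'])*1000); np.savez('w5.npz',im=im,K=K,C=C)
g=(255*(im/255.)**0.6).astype(np.uint8)
cv2.imwrite('pics/w5.png',cv2.resize(g[20:300,200:480],None,fx=2.1,fy=2.1,interpolation=cv2.INTER_CUBIC))
E
```

```text
clock: 7.25
tool_pos: [0.5746, 0.1454, 0.0594]
orientation: [159.0, 11.8, -167.4]
force: [0.4, 0.1, -0.7]
opening: 0.0357
clk 7.3 p [0.5746 0.1454 0.0594] rpy [ 159.01   11.78 -167.36] F [ 0.3  0.7 -0.6] op 0.0356 q [ 17.8  19.5 -18.4 -30.2 -42.5 -72.2]
[[35.71883458 46.55021601 11.08025056]]
```

View pics/w5.png

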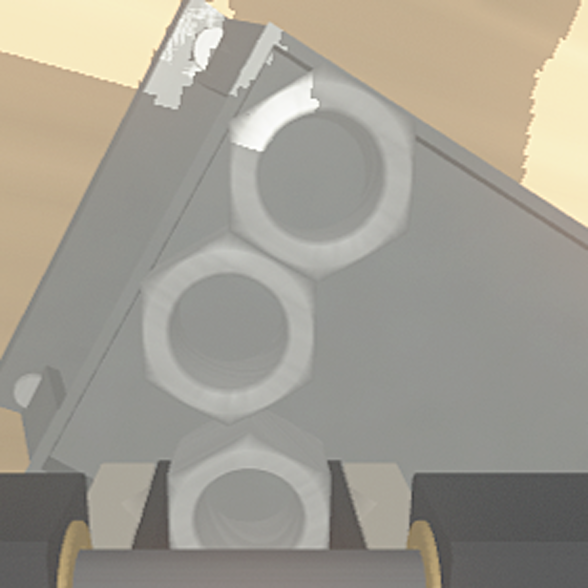

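```bash
python3 - <<'E'
import o;from h import *;import h
d=np.load('w5.npz');K,C=d['K'],d['C']
cr=lambda x,y:(200+x/2.1,20+y/2.1)
def T(pts,z): return w2t(onplane(K,C,[cr(*p) for p in pts],h.t2w([0,0,z]),Rtray()[:,2]))*1000
print('laid a,b bore',T([(320.5,174.5),(229.5,331)],.024))
z=.011
for z in (.011,.013): print('held top corner',T([(249,437)],z+.0126),'bot',T([(249,403)],z-.0114))
print('laid_b corner 30deg',T([(231,421)],.024))
E
python3 -m pendant '[[0,0,0.0007,0,0,0,-1],[0,0,0.0014,0,0,0,-1],[0,0,0.0014,0,0,0,-1]]'
```

```text
laid a,b bore [[-36.81789403  21.39639634  24.        ]
 [ -1.26586319  21.46736248  24.        ]]
held top corner [[16.98537173 36.60186682 23.6       ]] bot [[17.48629288 36.8733444  -0.4       ]]
held top corner [[16.29676787 36.20585435 25.6       ]] bot [[16.88938382 36.53026122  1.6       ]]
laid_b corner 30deg [[15.6067038  31.39906365 24.        ]]
clock: 7.68
tool_pos: [0.5745, 0.1454, 0.0592]
orientation: [159.0, 11.8, -167.3]
force: [-5.3, -4.8, 11.8]
opening: 0.0356
```

```bash
python3 -m pendant '[[0,0,-0.0009,0,0,0,-1],[0.002,-0.0035,-0.0009,0,0,0,-1],[0.004,-0.007,-0.0009,0,0,0,-1],[0.0055,-0.0095,-0.0009,0,0,0,-1],[0.0055,-0.0095,-0.0009,0,0,0,-1]]'; python3 - <<'E'
import o;from h import *;import h
im,K,C=cam('wrist'); info();print(w2t(ctrl.get_obs()['tool_pos'])*1000); np.savez('w6.npz',im=im,K=K,C=C)
g=(255*(im/255.)**0.6).astype(np.uint8)
cv2.imwrite('pics/w6.png',cv2.resize(g[20:300,200:480],None,fx=2.1,fy=2.1,interpolation=cv2.INTER_CUBIC))
E
```

```text
clock: 8.3
tool_pos: [0.5752, 0.1378, 0.0563]
orientation: [158.9, 12.1, -167.4]
force: [4.2, 7.5, 5.8]
opening: 0.0358
clk 8.35 p [0.5752 0.1378 0.0563] rpy [ 158.93   12.14 -167.44] F [4.9 8.4 6. ] op 0.0356 q [ 16.9  19.7 -18.5 -30.7 -42.3 -70.7]
[[38.30362698 38.7280849  11.15831893]]
```

View pics/w6.png

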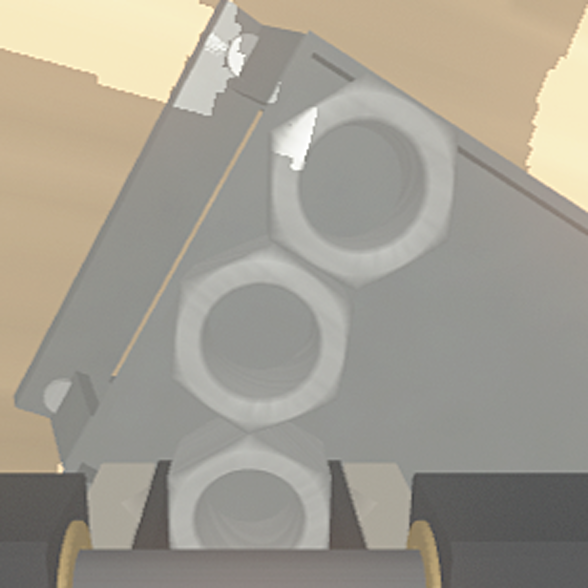

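```bash
python3 - <<'E'
import o;from h import *;import h
d=np.load('w6.npz');K,C=d['K'],d['C']
cr=lambda x,y:(200+x/2.1,20+y/2.1)
def T(pts,z): return w2t(onplane(K,C,[cr(*p) for p in pts],h.t2w([0,0,z]),Rtray()[:,2]))*1000
print('laid a,b bore',T([(359,178.5),(261,341)],.024))
z=.0112
print('held top corner',T([(249,437)],z+.0126)+[18,10.4,0],'bot',T([(249,403)],z-.0114)+[18,10.4,0])
print('b corner',T([(257,432)],.024))
im=d['im'];g=(255*(im/255.)**0.6).astype(np.uint8)
cv2.imwrite('pics/w6z.png',cv2.resize(g[130:300,260:380],None,fx=4.5,fy=4.5,interpolation=cv2.INTER_CUBIC)[:600])
E
```

```text
laid a,b bore [[-37.35393425  20.24362228  24.        ]
 [ -0.18585317  20.2044885   24.        ]]
held top corner [[37.41434621 39.10041268 23.8       ]] bot [[38.04403871 39.48342388 -0.2       ]]
b corner [[17.5007702  29.56179425 24.        ]]
```

View pics/w6z.png

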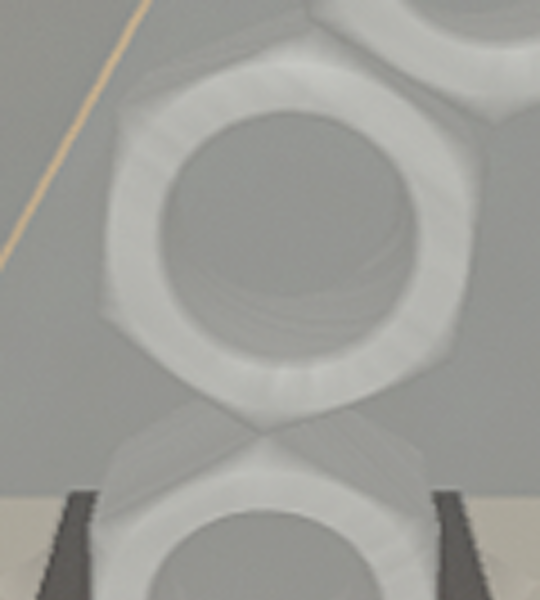

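```bash
python3 -m pendant '[[-0.003,0.005,-0.001,0,0,0,-1],[-0.007,0.012,-0.0015,0,0,0,-1],[-0.011,0.019,-0.0015,0,0,0,-1],[-0.004,0.023,-0.0015,0,0,0,-1],[0.0024,0.0268,-0.0015,0,0,0,-1],[0.0024,0.0268,-0.0015,0,0,0,-1],[0.005,0.0253,-0.0015,0,0,0,-1],[0.0066,0.0244,-0.0015,0,0,0,-1]]'; python3 - <<'E'
import o;from h import *;import h
im,K,C=cam('wrist'); info();print(w2t(ctrl.get_obs()['tool_pos'])*1000); np.savez('w7.npz',im=im,K=K,C=C)
g=(255*(im/255.)**0.6).astype(np.uint8)
cv2.imwrite('pics/w7.png',cv2.resize(g[20:300,200:480],None,fx=2.1,fy=2.1,interpolation=cv2.INTER_CUBIC))
E
```

```text
clock: 9.35
tool_pos: [0.5596, 0.1558, 0.0634]
orientation: [159.0, 11.9, -167.4]
force: [2.0, 2.9, 1.4]
opening: 0.0354
clk 9.4 p [0.5597 0.1558 0.0635] rpy [ 159.01   11.89 -167.39] F [1.4 1.9 0.4] op 0.0358 q [ 19.5  18.  -20.2 -30.1 -41.5 -73.7]
[[18.64896734 53.86034023 12.29843705]]
```

View pics/w7.png

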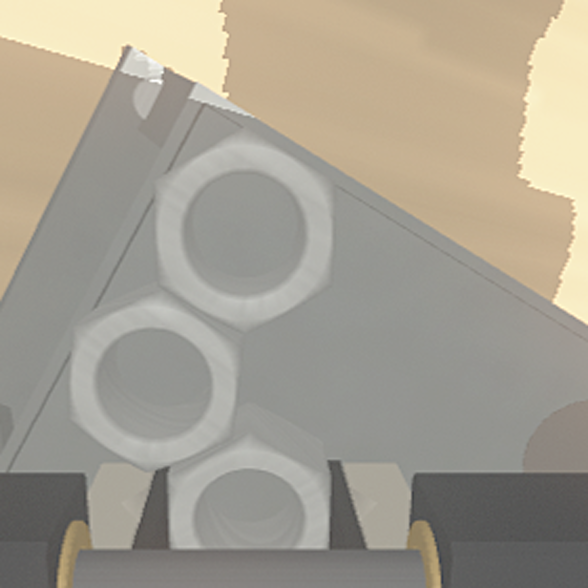

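```bash
python3 -m pendant '[[0.0017,-0.001,0,0,0,0,-1],[0.0035,-0.002,0,0,0,0,-1],[0.0043,-0.0025,0,0,0,0,-1],[0.0043,-0.0025,0,0,0,0,-1]]'; python3 - <<'E'
import o;from h import *;import h
im,K,C=cam('wrist'); info();print(w2t(ctrl.get_obs()['tool_pos'])*1000); np.savez('w8.npz',im=im,K=K,C=C)
g=(255*(im/255.)**0.6).astype(np.uint8)
cv2.imwrite('pics/w8.png',cv2.resize(g[20:300,200:480],None,fx=2.1,fy=2.1,interpolation=cv2.INTER_CUBIC))
E
```

```text
clock: 9.9
tool_pos: [0.5593, 0.1549, 0.0639]
orientation: [158.9, 12.2, -167.4]
force: [6.2, 10.2, 4.7]
opening: 0.0358
clk 9.95 p [0.5593 0.1549 0.0639] rpy [ 158.91   12.24 -167.45] F [5.5 9.5 4.1] op 0.0358 q [ 19.4  17.8 -20.3 -30.4 -41.3 -73.2]
[[18.5369333  53.12010648 13.05652761]]
```

View pics/w8.png

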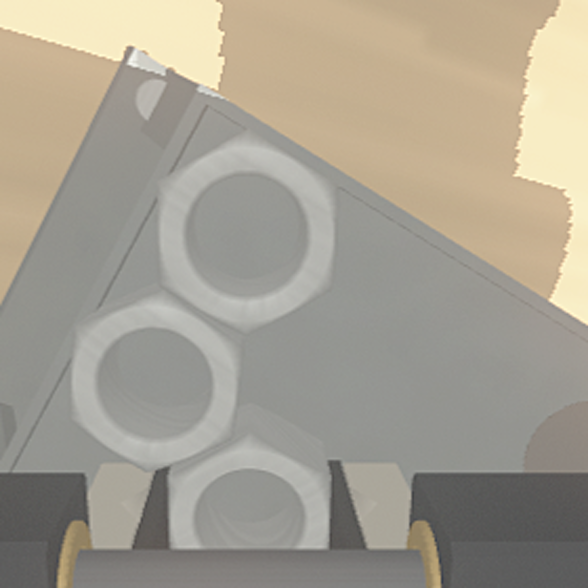

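```bash
python3 - <<'E'
import o;from h import *;import h
d=np.load('w8.npz');K,C=d['K'],d['C'];im=d['im']
cr=lambda x,y:(200+x/2.1,20+y/2.1)
def T(pts,z): return w2t(onplane(K,C,[cr(*p) for p in pts],h.t2w([0,0,z]),Rtray()[:,2]))*1000
print('laid a,b bore',T([(247.5,231),(155,383)],.024))
for z in (.0112,.013): print('held top corner',T([(249,437)],z+.0126)+[18,10.4,0],'bot',T([(249,403)],z-.0114)+[18,10.4,0])
print('b corners 30,90,-90..,-150',T([(151,468),(237,415),(75,430),(80,330),(160,290),(238,343)],.024))
g=(255*(im/255.)**0.6).astype(np.uint8)
cv2.imwrite('pics/w8z.png',cv2.resize(g[120:290,220:380],None,fx=4,fy=4,interpolation=cv2.INTER_CUBIC)[:600])
E
```

```text
laid a,b bore [[-37.63808657  21.12644325  24.        ]
 [ -0.44222767  20.07468906  24.        ]]
held top corner [[18.29592368 53.84270733 23.8       ]] bot [[18.87291102 54.19993113 -0.2       ]]
held top corner [[17.66350556 53.47466764 25.6       ]] bot [[18.3234456  53.87993984  1.6       ]]
b corners 30,90,-90..,-150 [[ 17.30919836  28.47718136  24.        ]
 [ -2.87102361  38.6390109   24.        ]
 [ 17.61022232  10.13381837  24.        ]
 [ -2.85404843   1.28826376  24.        ]
 [-18.50407846  11.66488924  24.        ]
 [-16.79367206  30.9045671   24.        ]]
```

View pics/w8z.png

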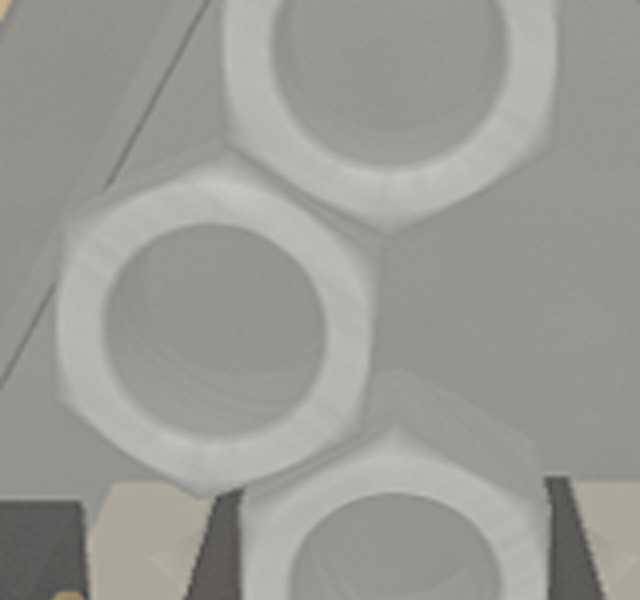

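```bash
python3 -m pendant '[[0.002,-0.001,0,0,0,0,-1],[0.004,-0.002,0,0,0,0,-1],[0.004,-0.002,0,0,0,-0.04,-1],[0.004,-0.002,0,0,0,0.04,-1],[0.004,-0.002,0,0,0,0,-1],[0.004,-0.002,0,0,0,0,-1]]'; python3 - <<'E'
import o;from h import *;import h
im,K,C=cam('wrist'); info();print(w2t(ctrl.get_obs()['tool_pos'])*1000); np.savez('w9.npz',im=im,K=K,C=C)
g=(255*(im/255.)**0.6).astype(np.uint8)
cv2.imwrite('pics/w9.png',cv2.resize(g[60:280,220:380],None,fx=2.7,fy=2.7,interpolation=cv2.INTER_CUBIC))
E
```

```text
clock: 10.7
tool_pos: [0.559, 0.1542, 0.0644]
orientation: [158.8, 12.6, -167.5]
force: [9.6, 17.0, 9.3]
opening: 0.0358
clk 10.75 p [0.559  0.1542 0.0644] rpy [ 158.83   12.59 -167.49] F [ 9.5 16.4 10. ] op 0.0357 q [ 19.2  17.7 -20.5 -30.7 -41.  -72.8]
[[18.37299276 52.64294785 13.88043908]]
```

View pics/w9.png

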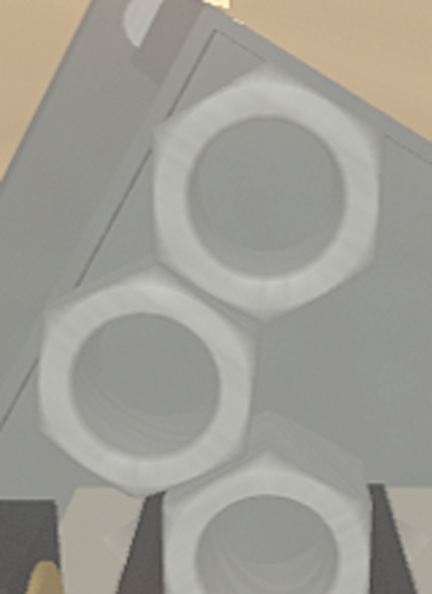

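```bash
python3 -m pendant '[[-0.005,0.003,-0.01,0,0,0,-1],[-0.005,0.003,-0.045,0,0,0,-1],[-0.005,0.003,-0.05,0,0,0,-1],[-0.005,0.003,-0.05,0,0,0,-1]]'; python3 - <<'E'
import o;from h import *;import h
info(); delta(h.t2w([.012,.088,.06]),toolR(-90)); delta(h.t2w([.012,.088,.0115]),toolR(-90))
E
```

```text
clock: 11.25
tool_pos: [0.5502, 0.1339, 0.1072]
orientation: [159.0, 11.8, -167.4]
force: [-0.1, -0.3, -2.0]
opening: 0.0358
clk 11.25 p [0.5502 0.1339 0.1072] rpy [ 159.     11.76 -167.38] F [-0.1 -0.3 -2. ] op 0.0358 q [ 17.8  13.8 -19.6 -27.9 -46.5 -75.4]
shift m [-0.0162  0.0345  0.0019] rv [-2.2000e-03 -1.0000e-04 -1.0485e+00] F [-0.1 -0.3 -2. ] clk 11.25 op 0.0358
shift m [-0.0161  0.0345  0.0504] rv [-2.2000e-03 -1.0000e-04 -1.0485e+00] F [-0.1 -0.3 -2. ] clk 11.25 op 0.0358
```

```bash
python3 -m pendant '[[0,0,0,0,0,-0.18,-1],[0,0,0,0,0,-0.36,-1],[0,0,0,0,0,-0.54,-1],[0,0,0,0,0,-0.72,-1],[-0.005,0.01,0,0,0,-0.9,-1],[-0.012,0.025,0.01,0,0,-1.048,-1],[-0.016,0.0345,0.025,0,0,-1.048,-1],[-0.016,0.0345,0.042,0,0,-1.048,-1],[-0.016,0.0345,0.047,0,0,-1.048,-1],[-0.016,0.0345,0.049,0,0,-1.048,-1],[-0.016,0.0345,0.0495,0,0,-1.048,-1],[-0.016,0.0345,0.0495,0,0,-1.048,-1]]'; python3 - <<'E'
import o;from h import *;import h
info();print(w2t(ctrl.get_obs()['tool_pos'])*1000)
E
```

```text
clock: 12.75
tool_pos: [0.5619, 0.1876, 0.078]
orientation: [-179.9, 23.9, -105.1]
force: [-0.1, -0.1, -1.0]
opening: 0.0356
clk 12.75 p [0.5619 0.1876 0.078 ] rpy [-179.86   23.95 -105.11] F [-0.1 -0.1 -1. ] op 0.0356 q [ 23.2  17.1 -19.5 -28.6 -41.5 -18.7]
[[12.53492327 88.29534202 12.84601166]]
```

```bash
python3 -m pendant '[[0,0,0.001,0,0,0,-1],[0,0,0.002,0,0,0,-1],[0,0,0.002,0,0,0,-1],[0,0,0.002,0,0,0,0.1],[0,0,0.002,0,0,0,0.1],[0,0,0.002,0,0,0,0.1],[0,0,0.002,0,0,0,0.1]]'; python3 - <<'E'
import o;from h import *;import h
info();print(w2t(ctrl.get_obs()['tool_pos'])*1000)
im,K,C=cam('wrist'); 
g=(255*(im/255.)**0.6).astype(np.uint8)
cv2.imwrite('pics/w10.png',g)
E
```

```text
clock: 13.62
tool_pos: [0.5619, 0.1886, 0.0757]
orientation: [-179.9, 23.9, -105.1]
force: [-1.1, 0.1, -0.8]
opening: 0.0482
clk 13.62 p [0.5619 0.1886 0.0757] rpy [-179.89   23.93 -105.1 ] F [-1.1  0.1 -0.8] op 0.0482 q [ 23.2  17.4 -19.5 -28.7 -41.3 -18.6]
[[12.28091693 88.29540126 10.31808338]]
```

View pics/w10.png

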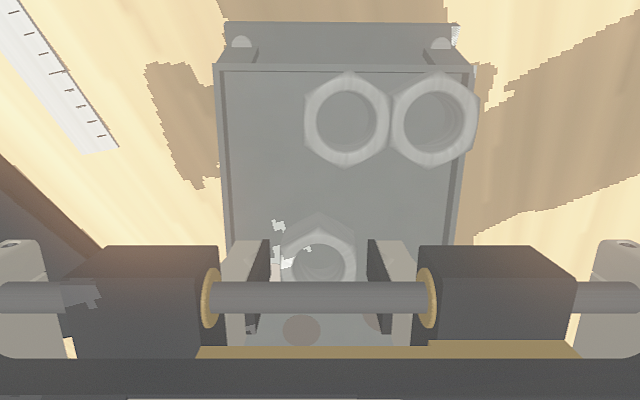

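```bash
python3 -m pendant '[[0,0,-0.03,0,0,0,0.1],[0,0,-0.06,0,0,0,0.1],[0.01,0,-0.07,0,0,0,-1],[0.03,0,-0.07,0,0,0.18,-1],[0.04,-0.01,-0.07,0,0,0.36,-1],[0.05,-0.02,-0.07,0,0,0.54,-1],[0.06,-0.02,-0.07,0,0,0.72,-1],[0.06,-0.02,-0.07,0,0,0.9,-1],[0.06,-0.02,-0.07,0,0,1.08,-1],[0.06,-0.02,-0.07,0,0,1.26,-1],[0.06,-0.02,-0.07,0,0,1.44,-1],[0.06,-0.02,-0.07,0,0,1.57,-1]]'; python3 - <<'E'
import o;from h import *;import h
info();print(w2t(ctrl.get_obs()['tool_pos'])*1000)
im,K,C=cam('wrist'); im,K,C=cam('wrist'); np.savez('w11.npz',im=im,K=K,C=C)
g=(255*(im/255.)**0.6).astype(np.uint8)
cv2.imwrite('pics/w11.png',g)
delta(h.t2w([.0325,.024,.03]),toolR(180))
E
```

```text
clock: 15.18
tool_pos: [0.5589, 0.1028, 0.1146]
orientation: [156.1, -0.1, 164.6]
force: [0.9, -0.4, 0.4]
opening: 0.0005
clk 15.18 p [0.5589 0.1028 0.1146] rpy [ 1.5609e+02 -6.0000e-02  1.6462e+02] F [ 0.9 -0.4  0.4] op 0.0005 q [  14.    14.1  -17.9  -27.8  -49.2 -102.6]
[[31.7122563  27.71780425 79.91713808]]
shift m [-0.0007 -0.0037  0.05  ] rv [-0.0015  0.001  -0.0012] F [ 0.6 -1.2  0.2] clk 15.275 op 0.0004
```

View pics/w11.png

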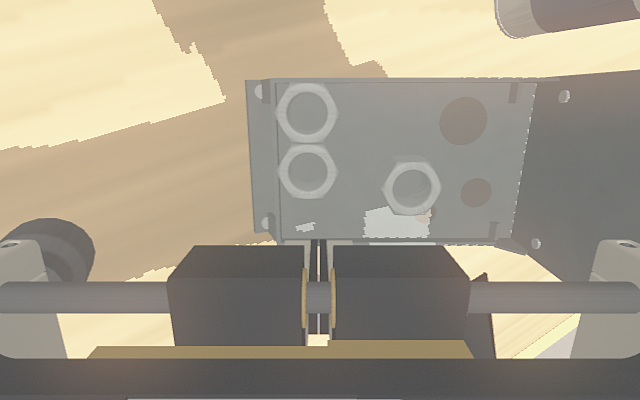

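```bash
python3 -m pendant '[[-0.0005,-0.0037,0.03,0,0,0,-1],[-0.0005,-0.0037,0.06,0,0,0,-1],[-0.0005,-0.0037,0.069,0,0,0,-1],[-0.0005,-0.0037,0.069,0,0,0,-1],[0.002,-0.0037,0.069,0,0,0,-1],[0.004,-0.0037,0.069,0,0,0,-1],[0.004,-0.0037,0.069,0,0,0,-1]]'; python3 - <<'E'
import o;from h import *;import h
info();print(w2t(ctrl.get_obs()['tool_pos'])*1000)
im,K,C=cam('wrist'); im,K,C=cam('wrist'); np.savez('w12.npz',im=im,K=K,C=C)
g=(255*(im/255.)**0.6).astype(np.uint8)
cv2.imwrite('pics/w12.png',cv2.resize(g[50:300,180:480],None,fx=2.4,fy=2.4,interpolation=cv2.INTER_CUBIC))
E
```

```text
clock: 16.15
tool_pos: [0.5635, 0.1277, 0.0522]
orientation: [156.0, 0.3, 164.9]
force: [4.4, -0.4, 0.6]
opening: 0.0005
clk 16.15 p [0.5635 0.1277 0.0522] rpy [156.     0.32 164.88] F [ 4.4 -0.4  0.6] op 0.0005 q [ 16.1  19.2 -19.9 -31.1 -42.  -99.4]
[[29.68105503 25.4033597  12.61111854]]
```

View pics/w12.png

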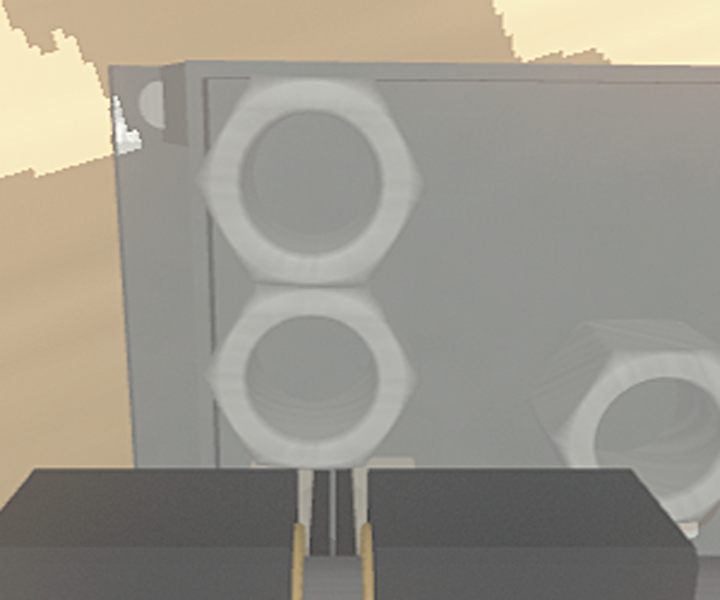

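```bash
python3 -m pendant '[[0.002,0,0,0,0,0,-1],[0.004,0,0,0,0,0,-1],[0.004,0,0,0,0,0,-1]]'; python3 - <<'E'
import o;from h import *;import h
info();print(w2t(ctrl.get_obs()['tool_pos'])*1000)
im,K,C=cam('wrist'); np.savez('w13.npz',im=im,K=K,C=C)
g=(255*(im/255.)**0.6).astype(np.uint8)
cv2.imwrite('pics/w13.png',cv2.resize(g[50:300,180:480],None,fx=2.4,fy=2.4,interpolation=cv2.INTER_CUBIC))
E
```

```text
clock: 16.62
tool_pos: [0.5632, 0.1284, 0.0531]
orientation: [155.9, 0.7, 164.8]
force: [11.7, -3.8, 2.4]
opening: 0.0006
clk 16.62 p [0.5632 0.1284 0.0531] rpy [155.95   0.65 164.82] F [11.7 -3.8  2.4] op 0.0006 q [ 16.3  19.  -20.2 -31.  -41.5 -99.5]
[[29.18796848 26.34556906 13.2291751 ]]
```

View pics/w13.png

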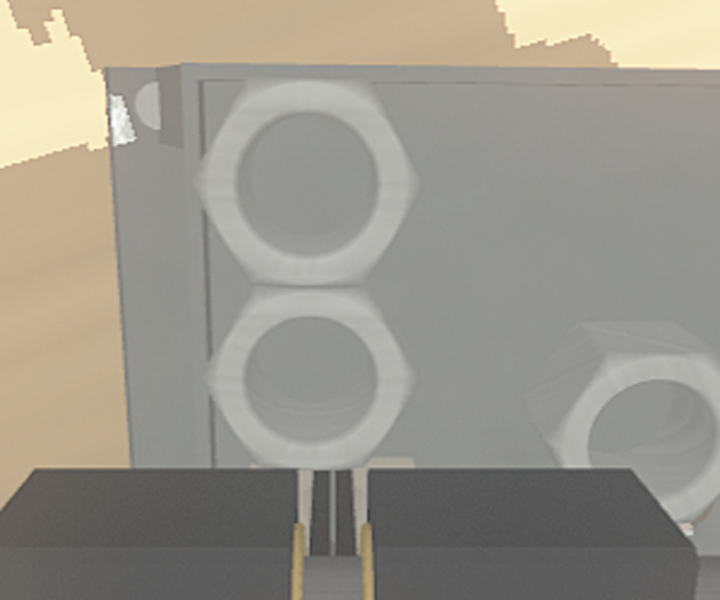

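```bash
python3 -m pendant '[[-0.0123,0.005,0,0,0,0,-1],[-0.0123,0.005,0.003,0,0,0,-1],[-0.0123,0.005,0.007,0,0,0,-1],[-0.0173,0.005,0.007,0,0,0,-1],[-0.0203,0.005,0.007,0,0,0,-1],[-0.0203,0.005,0.007,0,0,0,-1]]'; python3 - <<'E'
import o;from h import *;import h
info();print(w2t(ctrl.get_obs()['tool_pos'])*1000)
E
python3 -m pendant '[[-0.001,0,0,0,0,0,-1],[-0.002,0,0,0,0,0,-1],[-0.003,0,0,0,0,0,-1],[-0.003,0,0,0,0,0,-1]]'; python3 - <<'E'
import o;from h import *;import h
info();print(w2t(ctrl.get_obs()['tool_pos'])*1000)
E
```

```text
clock: 17.42
tool_pos: [0.58, 0.1306, 0.0465]
orientation: [156.1, 0.1, 164.9]
force: [-1.0, -1.1, -0.2]
opening: 0.0003
clk 17.43 p [0.58   0.1306 0.0465] rpy [1.5607e+02 1.2000e-01 1.6489e+02] F [-1.  -1.1 -0.2] op 0.0003 q [ 15.9  21.  -18.  -31.  -42.4 -99.4]
[[44.79472106 29.53216733  4.5035298 ]]
clock: 17.92
tool_pos: [0.581, 0.1303, 0.0463]
orientation: [156.1, -0.0, 164.9]
force: [-6.1, 1.6, 3.3]
opening: 0.0005
clk 17.93 p [0.581  0.1303 0.0463] rpy [ 1.5608e+02 -4.0000e-02  1.6495e+02] F [-6.1  1.6  3.3] op 0.0005 q [ 15.8  21.2 -17.7 -30.9 -42.7 -99.4]
[[45.91842157 29.44027128  4.40755794]]
```

```bash
sed -i 's/\.0007,\.0008/.00235,.0008/' o.py; python3 -m pendant '[[0.004,0,0,0,0,0,-1],[0.005,0,-0.04,0,0,0,-1],[0.005,0.01,-0.07,0,0,0,-1],[0.01,0.02,-0.075,0,0,-0.18,0.1],[0.015,0.03,-0.075,0,0,-0.36,0.1],[0.015,0.03,-0.075,0,0,-0.54,0.1],[0.02,0.04,-0.075,0,0,-0.72,0.1],[0.02,0.04,-0.075,0,0,-0.9,0.1],[0.025,0.04,-0.075,0,0,-1.08,0.1],[0.03,0.04,-0.075,0,0,-1.26,0.1],[0.035,0.05,-0.075,0,0,-1.44,0.1],[0.035,0.055,-0.075,0,0,-1.57,0.1]]'; python3 - <<'E'
import o;from h import *;import h
info();print(w2t(ctrl.get_obs()['tool_pos'])*1000)
im,K,C=cam('wrist'); im,K,C=cam('wrist'); np.savez('w14.npz',im=im,K=K,C=C)
delta(h.t2w([.0106,.0883,.0115]),toolR(-90))
g=(255*(im/255.)**0.6).astype(np.uint8)
cv2.imwrite('pics/w14.png',cv2.resize(g[50:350,180:480],None,fx=2,fy=2,interpolation=cv2.INTER_CUBIC))
E
```

```text
clock: 19.42
tool_pos: [0.5542, 0.1585, 0.1378]
orientation: [-179.7, 24.0, -104.8]
force: [0.4, 0.3, -0.9]
opening: 0.0481
clk 19.43 p [0.5542 0.1585 0.1378] rpy [-179.68   23.96 -104.75] F [ 0.4  0.3 -0.9] op 0.0481 q [ 20.8  11.9 -18.1 -26.  -48.3 -20.2]
[[10.94784661 85.17381802 79.70891528]]
shift m [-0.003   0.0008  0.0682] rv [-0.0032 -0.0006  0.0025] F [-0.2  0.4  0.8] clk 19.525 op 0.048
```

View pics/w14.png

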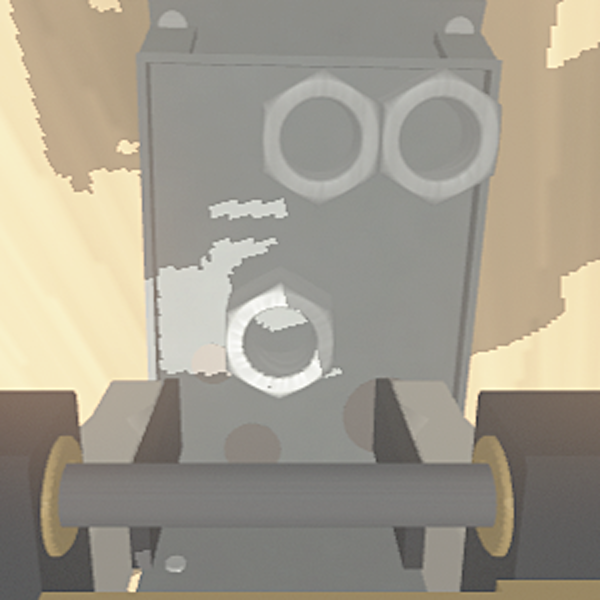

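```bash
python3 -m pendant '[[-0.003,0.001,0.03,-0.003,0,0.002,0.1],[-0.003,0.001,0.06,-0.003,0,0.002,0.1],[-0.003,0.001,0.068,-0.003,0,0.002,0.1],[-0.003,0.001,0.068,-0.003,0,0.002,0],[-0.003,0.001,0.068,-0.003,0,0.002,-0.5],[-0.003,0.001,0.068,-0.003,0,0.002,-1],[-0.003,0.001,0.068,-0.003,0,0.002,-1]]'; python3 - <<'E'
import o;from h import *;import h
info();print(w2t(ctrl.get_obs()['tool_pos'])*1000)
E
python3 -m pendant '[[0,0,-0.01,0,0,0,-1],[0.01,0,-0.03,0,0,0,-1],[0.03,-0.01,-0.03,0,0,0.18,-1],[0.035,-0.02,-0.03,0,0,0.36,-1],[0.04,-0.025,-0.025,0,0,0.54,-1],[0.04,-0.025,-0.02,0,0,0.72,-1],[0.04,-0.025,-0.02,0,0,0.9,-1],[0.04,-0.025,-0.02,0,0,1.047,-1],[0.04,-0.025,-0.02,0,0,1.047,-1]]'; python3 - <<'E'
import o;from h import *;import h
info();print(w2t(ctrl.get_obs()['tool_pos'])*1000)
im,K,C=cam('wrist'); np.savez('w15.npz',im=im,K=K,C=C)
delta(h.t2w([.0355,.0465,.013]),toolR(-150))
g=(255*(im/255.)**0.6).astype(np.uint8)
cv2.imwrite('pics/w15.png',cv2.resize(g[20:300,200:480],None,fx=2.1,fy=2.1,interpolation=cv2.INTER_CUBIC))
E
```

```text
clock: 20.4
tool_pos: [0.5615, 0.1875, 0.0775]
orientation: [180.0, 24.0, -105.2]
force: [-1.1, -2.2, 4.8]
opening: 0.0355
clk 20.4 p [0.5615 0.1875 0.0775] rpy [ 179.98   23.98 -105.19] F [-1.1 -2.2  4.8] op 0.0355 q [ 23.1  17.2 -19.4 -28.7 -41.7 -18.6]
[[10.4834862  88.00025233 12.47360653]]
clock: 21.52
tool_pos: [0.5732, 0.1374, 0.0791]
orientation: [158.9, 11.7, -167.3]
force: [0.5, 0.1, -1.0]
opening: 0.0358
clk 21.52 p [0.5732 0.1374 0.0791] rpy [ 158.94   11.65 -167.32] F [ 0.5  0.1 -1. ] op 0.0358 q [ 17.1  17.9 -17.8 -29.2 -44.8 -73.1]
[[34.85150758 47.16708396 32.34768879]]
shift m [-0.0001 -0.0009  0.0192] rv [-0.0006 -0.001   0.0014] F [ 0.8 -1.  -0.9] clk 21.575 op 0.0358
```

View pics/w15.png

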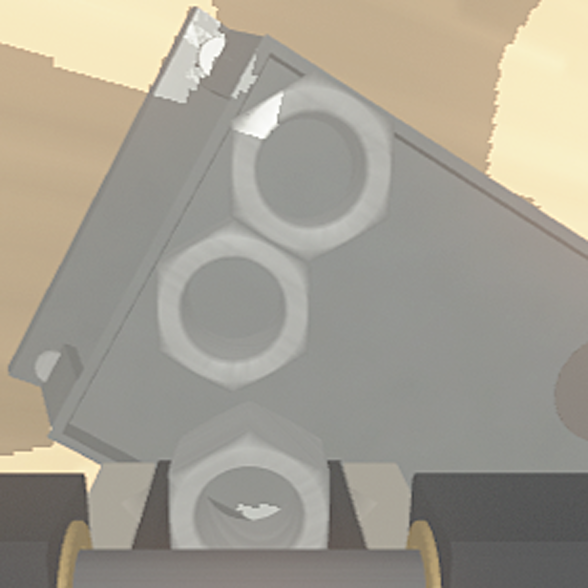

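```bash
python3 -m pendant '[[0,-0.001,0.01,0,0,0,-1],[0,-0.001,0.017,0,0,0,-1],[0,-0.001,0.019,0,0,0,-1],[0,-0.001,0.019,0,0,0,-1]]'; python3 - <<'E'
import o;from h import *;import h
info();print(w2t(ctrl.get_obs()['tool_pos'])*1000)
E
python3 -m pendant '[[-0.0009,-0.0005,0,0,0,0,-1],[-0.0017,-0.001,0,0,0,0,-1],[-0.0026,-0.0015,0,0,0,0,-1],[-0.0026,-0.0015,0,0,0,0,-1]]'; python3 - <<'E'
import o;from h import *;import h
info();o_=ctrl.get_obs();print(w2t(o_['tool_pos'])*1000, Rtray().T@o_['force'])
E
```

```text
clock: 22.08
tool_pos: [0.575, 0.1443, 0.0606]
orientation: [159.0, 11.6, -167.3]
force: [-3.3, -3.3, 5.3]
opening: 0.0355
clk 22.07 p [0.575  0.1443 0.0606] rpy [ 158.96   11.56 -167.25] F [-3.3 -3.3  5.3] op 0.0355 q [ 17.6  19.6 -18.1 -30.  -43.1 -72.2]
[[34.81989036 46.22005457 12.576886  ]]
clock: 22.58
tool_pos: [0.5767, 0.1439, 0.0606]
orientation: [158.9, 11.5, -167.2]
force: [-7.4, -1.8, 8.7]
opening: 0.0356
clk 22.57 p [0.5767 0.1439 0.0606] rpy [ 158.89   11.46 -167.24] F [-7.4 -1.8  8.7] op 0.0356 q [ 17.5  19.8 -17.8 -30.  -43.3 -72.1]
[[36.51228382 46.24735696 12.55627397]] [-6.66083046  0.19305288  9.43475257]
```

```bash
python3 -m pendant '[[0,0,-0.002,0,0,0,-1],[0,0,-0.0035,0,0,0,-1],[0,0,-0.0035,0,0,0,-1]]'; python3 - <<'E'
import o;from h import *;import h
info();o_=ctrl.get_obs();print(w2t(o_['tool_pos'])*1000, Rtray().T@o_['force'])
E
```

```text
clock: 22.95
tool_pos: [0.5765, 0.1426, 0.0629]
orientation: [158.9, 11.4, -167.3]
force: [-5.0, 1.6, -1.1]
opening: 0.0356
clk 22.95 p [0.5765 0.1426 0.0629] rpy [ 158.89   11.44 -167.32] F [-5.   1.6 -1.1] op 0.0356 q [ 17.4  19.5 -17.8 -29.9 -43.6 -72.3]
[[36.6977716  46.04497748 15.19184908]] [-5.21255778 -0.21229435 -1.09490373]
```

```bash
python3 -m pendant '[[0.0016,0.0009,0.0015,0,0,0,-1],[0.0016,0.0009,0.0015,0,0,0,-1],[0.0031,-0.0017,0.0015,0,0,0,-1],[0.0046,-0.0043,0.0015,0,0,0,-1],[0.0061,-0.0069,0.0015,0,0,0,-1],[0.0061,-0.0069,0.0015,0,0,0,-1]]'; python3 - <<'E'
import o;from h import *;import h
info();o_=ctrl.get_obs();print(w2t(o_['tool_pos'])*1000, Rtray().T@o_['force'])
im,K,C=cam('wrist'); np.savez('w16.npz',im=im,K=K,C=C)
g=(255*(im/255.)**0.6).astype(np.uint8)
cv2.imwrite('pics/w16.png',cv2.resize(g[20:300,200:480],None,fx=2.1,fy=2.1,interpolation=cv2.INTER_CUBIC))
E
```

```text
clock: 23.7
tool_pos: [0.5743, 0.1351, 0.0587]
orientation: [158.9, 11.6, -167.4]
force: [-2.4, 0.4, -1.7]
opening: 0.0353
clk 23.7 p [0.5743 0.1351 0.0587] rpy [ 158.94   11.6  -167.37] F [-2.4  0.4 -1.7] op 0.0353 q [ 16.7  19.6 -18.3 -30.3 -43.2 -71.1]
[[36.50566418 37.1782808  14.47876479]] [-2.46491712 -0.90461493 -1.47476097]
```

View pics/w16.png

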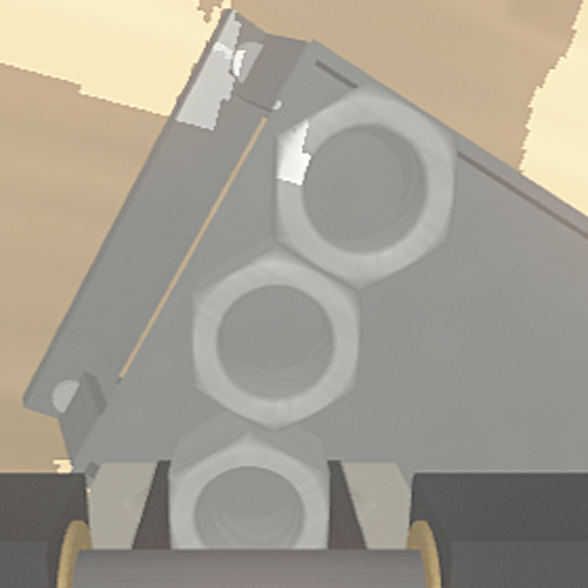

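```bash
python3 -m pendant '[[0.0004,0.0002,0,0,0,0,-1],[0.0019,-0.0024,0,0,0,0,-1],[0.0034,-0.005,0,0,0,0,-1],[0.0049,-0.0076,0,0,0,0,-1],[0.0064,-0.0102,0,0,0,0,-1],[0.0064,-0.0102,0,0,0,0,-1]]'; python3 - <<'E'
import o;from h import *;import h
info();o_=ctrl.get_obs();print(w2t(o_['tool_pos'])*1000, Rtray().T@o_['force'])
im,K,C=cam('wrist'); np.savez('w17.npz',im=im,K=K,C=C)
g=(255*(im/255.)**0.6).astype(np.uint8)
cv2.imwrite('pics/w17.png',cv2.resize(g[20:300,200:480],None,fx=2.1,fy=2.1,interpolation=cv2.INTER_CUBIC))
E
```

```text
clock: 24.5
tool_pos: [0.5712, 0.1247, 0.0539]
orientation: [158.9, 11.6, -167.4]
force: [-0.1, 0.2, -2.0]
opening: 0.0357
clk 24.5 p [0.5712 0.1247 0.0539] rpy [ 158.94   11.62 -167.38] F [-0.1  0.2 -2. ] op 0.0357 q [ 15.5  19.8 -18.7 -30.7 -43.1 -69.6]
[[36.24859577 25.26800691 14.50265294]] [-0.1876017  -0.67875373 -1.86120797]
```

View pics/w17.png

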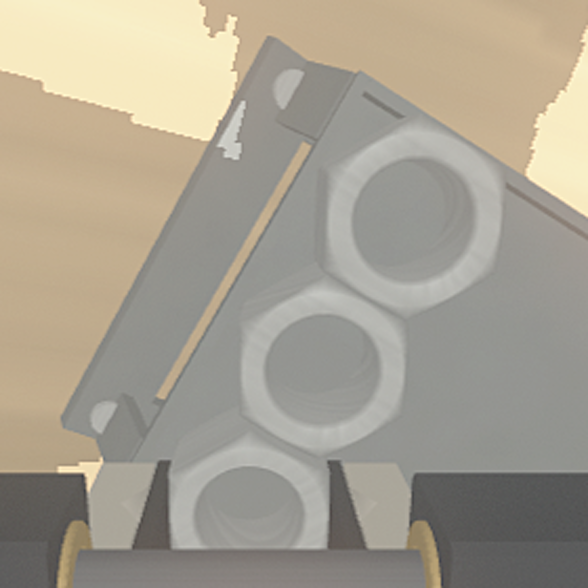

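Sliding in freely. Continue to the ledge.

```bash
python3 -m pendant '[[0.0012,-0.0018,0,0,0,0,-1],[0.0021,-0.0032,0,0,0,0,-1],[0.0031,-0.0049,0,0,0,0,-1],[0.0031,-0.0049,0,0,0,0,-1]]'; python3 - <<'E'
import o;from h import *;import h
info();o_=ctrl.get_obs();print(w2t(o_['tool_pos'])*1000, Rtray().T@o_['force'])
im,K,C=cam('wrist'); np.savez('w18.npz',im=im,K=K,C=C)
g=(255*(im/255.)**0.6).astype(np.uint8)
cv2.imwrite('pics/w18.png',cv2.resize(g[20:300,200:480],None,fx=2.1,fy=2.1,interpolation=cv2.INTER_CUBIC))
E
```

```text
clock: 25.05
tool_pos: [0.5697, 0.1206, 0.0519]
orientation: [158.9, 11.7, -167.4]
force: [0.2, 4.2, 1.3]
opening: 0.0357
clk 25.05 p [0.5697 0.1206 0.0519] rpy [ 158.88   11.66 -167.37] F [0.2 4.2 1.3] op 0.0357 q [ 15.   19.9 -18.8 -31.  -43.1 -68.8]
[[35.85820862 20.54220061 14.5233184 ]] [-0.94723893  4.28775292 -0.47042782]
```

View pics/w18.png

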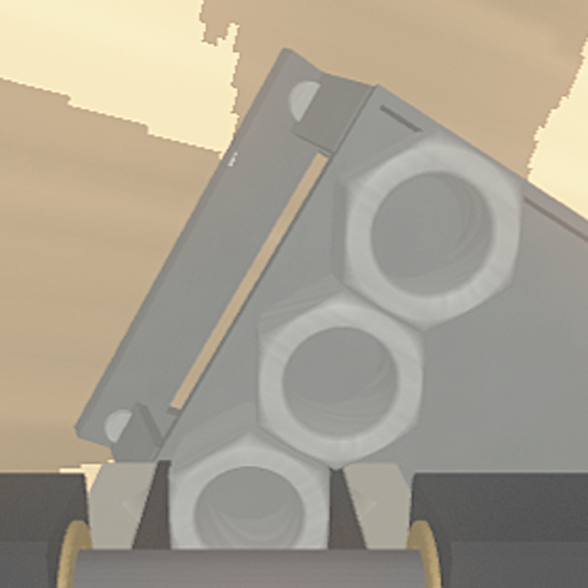

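```bash
python3 -m pendant '[[0,0,0.0015,0,0,0,-1],[0,0,0.0022,0,0,0,-1],[0,0,0.0022,0,0,0,-1],[0,0,0.002,0,0,0,0.05],[0,0,0.002,0,0,0,0.05],[0,0,0.002,0,0,0,0.05],[0,0,-0.01,0,0,0,0.1],[0,0,-0.05,0,0,0,0.1],[0,0,-0.09,0,0,0,0.1],[0,0,-0.1,0,0,0,0.1]]'; python3 - <<'E'
import o;from h import *;import h
info();o_=ctrl.get_obs();print(w2t(o_['tool_pos'])*1000, Rtray().T@o_['force'])
im,K,C=cam('wrist');im,K,C=cam('wrist'); np.savez('w19.npz',im=im,K=K,C=C)
g=(255*(im/255.)**0.6).astype(np.uint8)
cv2.imwrite('pics/w19.png',cv2.resize(g[20:300,200:480],None,fx=2.1,fy=2.1,interpolation=cv2.INTER_CUBIC))
delta([0.4515,-0.14,0.10],down(-166+60)); delta([0.4515,-0.14,0.10],down(-166))
E
```

```text
clock: 26.35
tool_pos: [0.5601, 0.0798, 0.1465]
orientation: [159.0, 11.9, -167.4]
force: [-0.2, 0.4, -0.4]
opening: 0.0485
clk 26.35 p [0.5601 0.0798 0.1465] rpy [ 158.99   11.89 -167.37] F [-0.2  0.4 -0.4] op 0.0485 q [ 11.6  12.2 -16.  -26.8 -53.5 -72.2]
[[ 37.19387957  20.67893861 117.9165661 ]] [-0.29199806  0.16223351 -0.54923303]
shift m [ 0.1594 -0.1832 -0.0572] rv [ 0.2207  0.378  -1.0175] F [ 0.   0.5 -0.3] clk 26.45 op 0.0484
shift m [ 0.1594 -0.1832 -0.0572] rv [0.3637 0.2076 0.0138] F [ 0.   0.5 -0.3] clk 26.45 op 0.0484
```

View pics/w19.png

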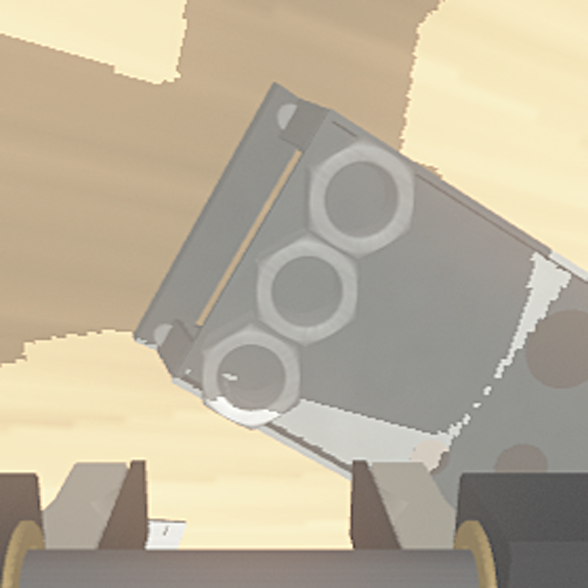

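```bash
python3 - <<'E'
import o;from h import *;import h
delta([0.4515,-0.14,0.12],down(-136))
E
```

```text
shift m [ 0.1553 -0.1761 -0.0754] rv [ 0.3008  0.2979 -0.502 ] F [ 0.   0.5 -0.3] clk 26.45 op 0.0484
```

```bash
python3 -m pendant '[[0.02,-0.03,-0.025,0.05,0.05,-0.08,0.1],[0.05,-0.06,-0.045,0.1,0.1,-0.17,0.2],[0.08,-0.09,-0.06,0.15,0.15,-0.25,0.3],[0.11,-0.125,-0.07,0.2,0.2,-0.33,0.4],[0.135,-0.155,-0.075,0.25,0.25,-0.42,0.4],[0.155,-0.176,-0.0755,0.3,0.298,-0.502,0.4],[0.155,-0.176,-0.0755,0.3,0.298,-0.502,0.4],[0.155,-0.176,-0.0755,0.3,0.298,-0.502,0.4]]'; python3 - <<'E'
import o;from h import *;import h
im,K,C=cam('wrist');im,K,C=cam('wrist'); info(); cv2.imwrite('pics/w20.png',im); benchnuts(im,K,C)
E
```

```text
clock: 27.45
tool_pos: [0.4519, -0.1387, 0.1188]
orientation: [179.8, -0.1, -136.0]
force: [-0.6, 0.3, -0.2]
opening: 0.0612
clk 27.55 p [ 0.4524 -0.1389  0.1192] rpy [ 1.7985e+02 -5.0000e-02 -1.3600e+02] F [ 0.1 -0.6 -0.6] op 0.0611 q [  6.8   7.5 -32.5  -0.1 -50.2 -52.7]
ctr [ 0.6089 -0.1153] flat ang mod60 52.5 A 923 rmax 0.0277 px [217. 339.]
ctr [ 0.5495 -0.1568] flat ang mod60 21.5 A 1009 rmax 0.0294 px [220. 264.]
ctr [ 0.4359 -0.0393] flat ang mod60 6.2 A 1024 rmax 0.0294 px [412. 262.]
ctr [ 0.561  -0.2479] flat ang mod60 12.3 A 1620 rmax 0.027 px [123. 199.]
ctr [ 0.4515 -0.1383] flat ang mod60 13.1 A 1346 rmax 0.0233 px [320. 195.]
```

View pics/w20.png

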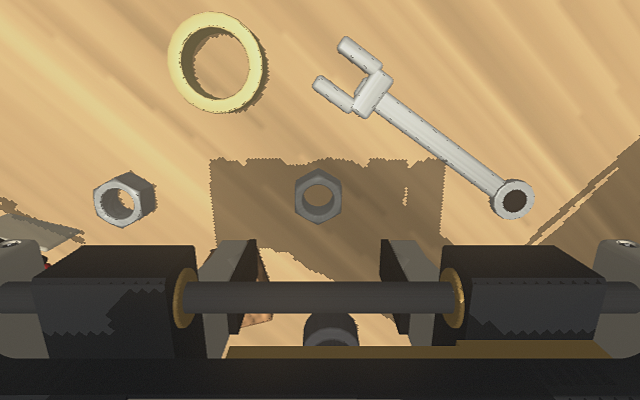

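```bash
python3 -m pendant '[[0,0.001,0.05,0,0,0,0.4],[0,0.001,0.09,0,0,0,0.4],[0,0.001,0.108,0,0,0,0.2],[0,0.001,0.108,0,0,0,-0.5],[0,0.001,0.108,0,0,0,-1],[0,0.001,0.108,0,0,0,-1],[0,0.001,0.108,0,0,0,-1],[0,0.001,0.108,0,0,0,-1]]'; python3 - <<'E'
import o;from h import *;import h
info()
E
```

```text
clock: 28.55
tool_pos: [0.451, -0.1386, 0.0117]
orientation: [179.9, -0.0, -135.9]
force: [-1.1, 2.4, 6.7]
opening: 0.0361
clk 28.55 p [ 0.451  -0.1386  0.0117] rpy [ 1.7993e+02 -5.0000e-02 -1.3594e+02] F [-1.1  2.4  6.7] op 0.0361 q [  6.9  16.8 -39.4  -0.1 -33.9 -52.8]
```

```bash
python3 -m pendant '[[0,0,-0.04,0,0,0,-1],[0,0,-0.1,0,0,0,-1],[0,0,-0.15,0,0,0,-1],[0,0,-0.16,0,0,0,-1]]'; python3 - <<'E'
import o;from h import *;import h
info();delta(h.t2w([-.018,.060,.07]),toolR(-90));print(h.t2w([-.018,.060,.07]))
E
```

```text
clock: 29.05
tool_pos: [0.4525, -0.1388, 0.1745]
orientation: [-179.9, 0.2, -135.9]
force: [0.8, 0.7, -2.3]
opening: 0.0356
clk 29.05 p [ 0.4525 -0.1388  0.1745] rpy [-1.7989e+02  1.6000e-01 -1.3594e+02] F [ 0.8  0.7 -2.3] op 0.0356 q [  6.9   3.7 -28.4  -0.  -57.7 -52.8]
shift m [-0.2484  0.1581  0.0562] rv [-0.1153 -0.4065 -0.5297] F [ 0.8  0.7 -2.3] clk 29.05 op 0.0356
[0.52124273 0.14767417 0.11867777]
```

```bash
python3 -m pendant '[[-0.04,0.025,0,-0.02,-0.07,-0.08,-1],[-0.08,0.05,0,-0.04,-0.14,-0.17,-1],[-0.12,0.075,0,-0.06,-0.2,-0.26,-1],[-0.16,0.1,0,-0.08,-0.27,-0.35,-1],[-0.2,0.125,0,-0.1,-0.34,-0.44,-1],[-0.235,0.15,0.01,-0.115,-0.406,-0.53,-1],[-0.248,0.158,0.035,-0.115,-0.4065,-0.53,-1],[-0.2484,0.158,0.056,-0.115,-0.4065,-0.53,-1],[-0.2484,0.158,0.056,-0.115,-0.4065,-0.53,-1],[-0.2484,0.158,0.056,-0.115,-0.4065,-0.53,-1]]'; python3 - <<'E'
import o;from h import *;import h
im,K,C=cam('wrist');im,K,C=cam('wrist'); np.savez('w21.npz',im=im,K=K,C=C); info();print(w2t(ctrl.get_obs()['tool_pos'])*1000)
delta(h.t2w([-.018,.060,.0165]),toolR(-90))
g=(255*(im/255.)**0.6).astype(np.uint8)
cv2.imwrite('pics/w21.png',cv2.resize(g[20:300,180:480],None,fx=2.1,fy=2.1,interpolation=cv2.INTER_CUBIC))
E
```

```text
clock: 30.3
tool_pos: [0.5193, 0.1473, 0.1148]
orientation: [179.6, 23.9, -105.3]
force: [1.2, -0.5, -1.3]
opening: 0.0358
clk 30.4 p [0.5197 0.1474 0.1155] rpy [ 179.7    23.91 -105.23] F [ 0.3  0.1 -1.9] op 0.0357 q [ 20.6  10.7 -22.6 -27.5 -45.8 -18.2]
[[-19.37313003  58.12135503  67.37866096]]
shift m [-0.002  -0.0016  0.0509] rv [ 0.0043 -0.0016 -0.0022] F [ 0.3  0.1 -1.9] clk 30.4 op 0.0357
```

View pics/w21.png

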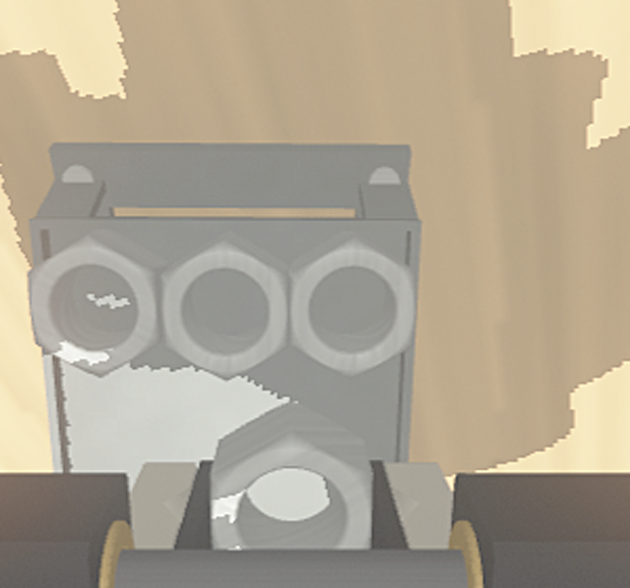

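```bash
python3 -m pendant '[[-0.002,-0.0008,0.03,0.004,-0.0016,-0.002,-1],[-0.002,-0.0008,0.05,0.004,-0.0016,-0.002,-1],[-0.002,-0.0008,0.055,0.004,-0.0016,-0.002,-1],[-0.002,-0.0008,0.057,0.004,-0.0016,-0.002,-1],[-0.002,-0.0008,0.057,0.004,-0.0016,-0.002,-1]]'; python3 - <<'E'
import o;from h import *;import h
im,K,C=cam('wrist'); np.savez('w22.npz',im=im,K=K,C=C); info();o_=ctrl.get_obs();print(w2t(o_['tool_pos'])*1000, Rtray().T@o_['force'])
g=(255*(im/255.)**0.6).astype(np.uint8)
cv2.imwrite('pics/w22.png',cv2.resize(g[20:300,180:480],None,fx=2.1,fy=2.1,interpolation=cv2.INTER_CUBIC))
E
```

```text
clock: 31.02
tool_pos: [0.5254, 0.1706, 0.0645]
orientation: [179.9, 23.9, -105.1]
force: [-7.8, -4.7, 11.1]
opening: 0.0359
clk 31.07 p [0.5254 0.1706 0.0645] rpy [ 179.86   23.93 -105.07] F [-6.8 -5.   9.6] op 0.0353 q [ 22.5  15.5 -23.8 -30.3 -39.8 -15.8]
[[-19.96995368  59.19738468  11.03819603]] [-5.24134732 -2.17079042 11.45687982]
```

View pics/w22.png

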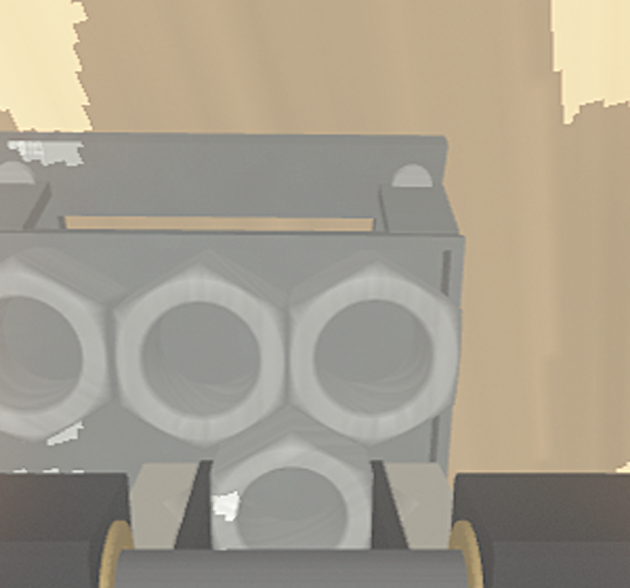

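```bash
python3 -m pendant '[[0,0,-0.003,0,0,0,-1],[0,0,-0.003,0,0,0,-0.0],[0,0,-0.003,0,0,0,-0.0],[-0.0035,0,-0.003,0,0,0,-0.0],[-0.0035,0,-0.003,0,0,0,-0.0],[-0.0035,0,-0.003,0,0,0,-1],[-0.0035,0,-0.003,0,0,0,-1],[-0.0035,0,-0.003,0,0,0,-1]]'; python3 - <<'E'
import o;from h import *;import h
im,K,C=cam('wrist'); np.savez('w23.npz',im=im,K=K,C=C); info();o_=ctrl.get_obs();print(w2t(o_['tool_pos'])*1000, Rtray().T@o_['force'])
g=(255*(im/255.)**0.6).astype(np.uint8)
cv2.imwrite('pics/w23.png',cv2.resize(g[20:300,180:480],None,fx=2.1,fy=2.1,interpolation=cv2.INTER_CUBIC))
E
```

```text
clock: 32.08
tool_pos: [0.5267, 0.1733, 0.0674]
orientation: [179.9, 24.0, -105.1]
force: [-0.1, -0.5, -0.8]
opening: 0.0356
clk 32.12 p [0.5267 0.1733 0.0673] rpy [ 179.89   23.96 -105.14] F [ 0.5  0.5 -1.1] op 0.036 q [ 22.8  15.3 -23.7 -30.1 -39.9 -16.5]
[[-19.40972831  62.99234886  12.47865605]] [ 0.31778895  0.1193048  -1.23284184]
```

View pics/w23.png

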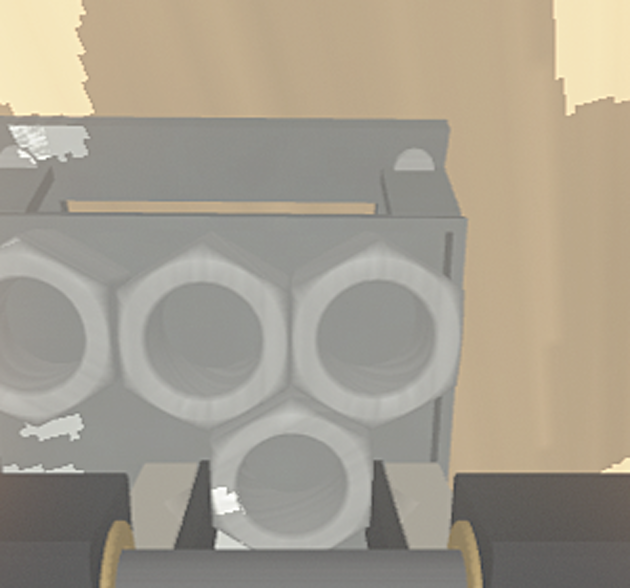

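```bash
python3 -m pendant '[[0.002,0,-0.0003,0,0,0,-1],[0.004,0,-0.0003,0,0,0,-1],[0.006,0,-0.0003,0,0,0,-1],[0.008,0,-0.0003,0,0,0,-1],[0.01,0,-0.0003,0,0,0,-1],[0.01,0,-0.0003,0,0,0,-1]]'; python3 - <<'E'
import o;from h import *;import h
im,K,C=cam('wrist'); np.savez('w24.npz',im=im,K=K,C=C); info();o_=ctrl.get_obs();print(w2t(o_['tool_pos'])*1000, Rtray().T@o_['force'])
g=(255*(im/255.)**0.6).astype(np.uint8)
cv2.imwrite('pics/w24.png',cv2.resize(g[20:300,180:480],None,fx=2.1,fy=2.1,interpolation=cv2.INTER_CUBIC))
E
```

```text
clock: 32.88
tool_pos: [0.5268, 0.1689, 0.0668]
orientation: [-179.9, 24.4, -105.1]
force: [-2.6, 18.4, 10.9]
opening: 0.0355
clk 32.92 p [0.5268 0.1689 0.0668] rpy [-179.9    24.41 -105.07] F [-1.1 18.8 11. ] op 0.0354 q [ 22.   15.3 -23.7 -30.9 -39.9 -15. ]
[[-18.19863359  58.92527619  13.70869564]] [-5.97149534 20.81660975  2.75285196]
```

View pics/w24.png

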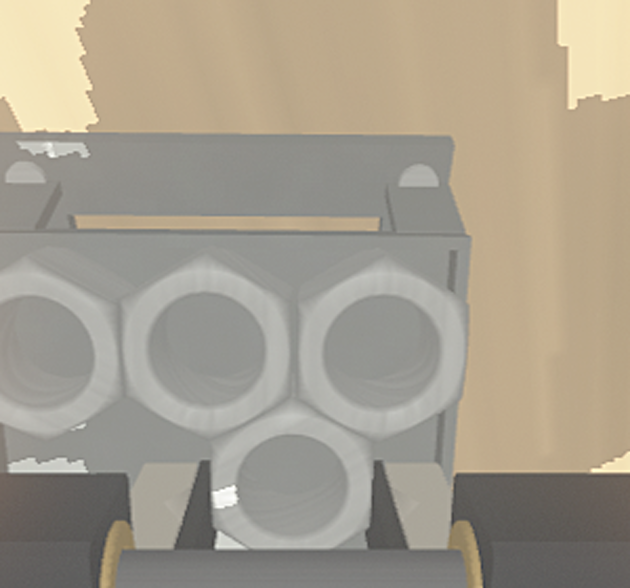

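```bash
python3 - <<'E'
import o;from h import *;import h
d=np.load('w24.npz');K,C=d['K'],d['C'];im=d['im']
cr=lambda x,y:(180+x/2.1,20+y/2.1)
def T(pts,z): return w2t(onplane(K,C,[cr(*p) for p in pts],h.t2w([0,0,z]),Rtray()[:,2]))*1000
print(T([(383,350),(207,350),(293,483)],.024))
print(T([(383,350),(207,350),(293,483)],.0255))
g=(255*(im/255.)**0.6).astype(np.uint8)
cv2.imwrite('pics/w24z.png',cv2.resize(g[170:290,230:410],None,fx=4,fy=4,interpolation=cv2.INTER_CUBIC))
E
```

```text
[[-38.45538608  19.70432979  24.        ]
 [ -1.61394438  19.7292547   24.        ]
 [-19.66945026  50.2593563   24.        ]]
[[-38.25759445  19.29654718  25.5       ]
 [ -1.79189426  19.32121788  25.5       ]
 [-19.66325417  49.53994659  25.5       ]]
```

View pics/w24z.png

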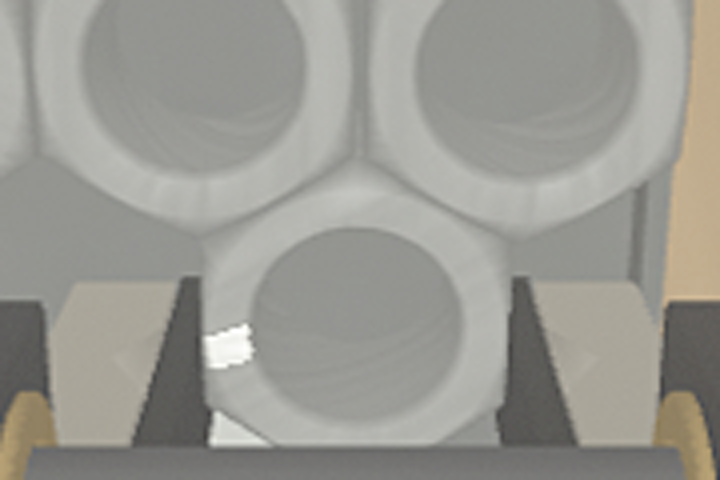

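```bash
python3 -m pendant '[[-0.004,0,0,0,0,0,-1],[-0.005,0,0.001,0,0,0,-1],[-0.005,0,0.0025,0,0,0,-1],[-0.005,0,0.0025,0,0,0,-1]]'; python3 - <<'E'
import o;from h import *;import h
info();o_=ctrl.get_obs();print(w2t(o_['tool_pos'])*1000, Rtray().T@o_['force'])
E
```

```text
clock: 33.42
tool_pos: [0.5268, 0.1703, 0.0659]
orientation: [-179.9, 24.1, -105.0]
force: [-7.1, 0.1, 22.5]
opening: 0.0356
clk 33.42 p [0.5268 0.1703 0.0659] rpy [-179.95   24.1  -105.01] F [-7.1  0.1 22.5] op 0.0356 q [ 22.4  15.4 -23.7 -30.4 -39.8 -15.6]
[[-18.54000622  59.78204715  12.34384033]] [-6.83548949  7.54880863 21.27625279]
```

```bash
python3 -m pendant '[[0,0,-0.0025,0,0,0,-1],[0,0,-0.0025,0,0,0,0.05],[0,0,-0.0025,0,0,0,0.05],[0,0,-0.0025,0,0,0,0.05],[0,0,-0.02,0,0,0,0.05],[0,0,-0.06,0,0,0,0.05],[0,0,-0.085,0,0,0,0.05],[0,0,-0.085,0,0,0,0.05]]'; python3 - <<'E'
import o;from h import *;import h
im,K,C=cam('wrist');im,K,C=cam('wrist'); np.savez('w25.npz',im=im,K=K,C=C); info();o_=ctrl.get_obs();print(w2t(o_['tool_pos'])*1000, Rtray().T@o_['force'])
g=(255*(im/255.)**0.6).astype(np.uint8)
cv2.imwrite('pics/w25.png',cv2.resize(g[20:300,180:480],None,fx=2.1,fy=2.1,interpolation=cv2.INTER_CUBIC))
for a in (12.5-60,12.5,12.5+60): print(a);delta([0.56,-0.247,0.12],down(a-90))
E
```

```text
clock: 34.42
tool_pos: [0.518, 0.1357, 0.1443]
orientation: [-179.8, 24.1, -105.0]
force: [0.1, 0.3, -0.2]
opening: 0.0462
clk 34.52 p [0.5169 0.1362 0.1418] rpy [ 179.96   24.01 -105.13] F [ 0.8  0.2 -0.5] op 0.0463 q [ 19.6   8.4 -21.8 -26.4 -48.8 -19.1]
[[-19.20452175  58.22507087  96.0750305 ]] [ 0.71192002  0.19474206 -0.58416833]
-47.5
shift m [ 0.3365 -0.1416 -0.1261] rv [0.1191 0.4075 0.5567] F [ 0.8  0.2 -0.5] clk 34.525 op 0.0463
12.5
shift m [ 0.3365 -0.1416 -0.1261] rv [-0.1003  0.411  -0.475 ] F [ 0.8  0.2 -0.5] clk 34.525 op 0.0463
72.5
shift m [ 0.3365 -0.1416 -0.1261] rv [-0.3194  0.3341 -1.505 ] F [ 0.8  0.2 -0.5] clk 34.525 op 0.0463
```

View pics/w25.png

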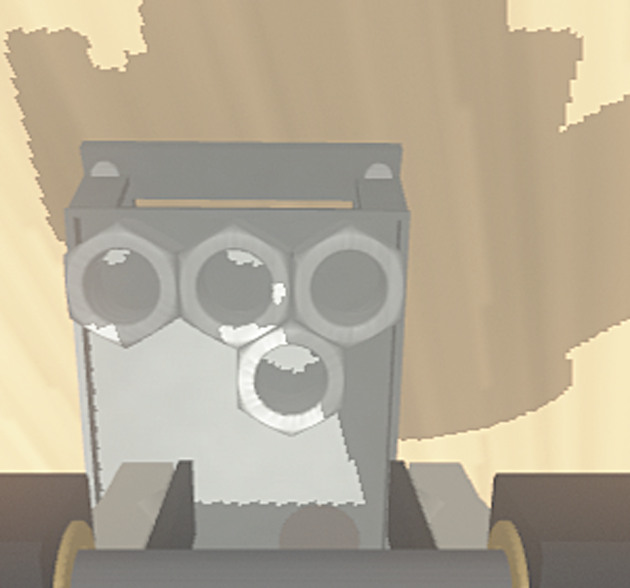

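```bash
python3 -m pendant '[[0.04,-0.015,-0.03,-0.012,0.05,-0.06,0.05],[0.08,-0.03,-0.06,-0.025,0.1,-0.12,0.05],[0.12,-0.05,-0.09,-0.04,0.16,-0.18,0.1],[0.16,-0.07,-0.12,-0.05,0.21,-0.24,0.1],[0.2,-0.085,-0.15,-0.06,0.26,-0.3,0.1],[0.24,-0.1,-0.16,-0.075,0.31,-0.36,0.1],[0.28,-0.12,-0.16,-0.085,0.36,-0.42,0.1],[0.32,-0.135,-0.165,-0.1,0.411,-0.475,0.1],[0.3365,-0.1416,-0.165,-0.1,0.411,-0.475,0.1],[0.3365,-0.1416,-0.165,-0.1,0.411,-0.475,0.1],[0.3365,-0.1416,-0.165,-0.1,0.411,-0.475,0.1]]'; python3 - <<'E'
import o;from h import *;import h
im,K,C=cam('wrist');im,K,C=cam('wrist'); np.savez('w26.npz',im=im,K=K,C=C); info(); cv2.imwrite('pics/w26.png',im); benchnuts(im,K,C)
E
```

```text
clock: 35.9
tool_pos: [0.5563, -0.2615, 0.1552]
orientation: [180.0, 0.0, -77.5]
force: [0.2, -0.7, -0.1]
opening: 0.0486
clk 36.0 p [ 0.5565 -0.2614  0.1557] rpy [-1.7997e+02 -1.0000e-02 -7.7470e+01] F [ 0.  -0.1  0.5] op 0.048 q [ -7.   18.  -12.8   0.  -59.2  19.5]
ctr [ 0.6136 -0.1708] flat ang mod60 26.8 A 1206 rmax 0.0293 px [243. 258.]
ctr [ 0.5598 -0.2466] flat ang mod60 11.9 A 1335 rmax 0.0232 px [310. 198.]
```

View pics/w26.png

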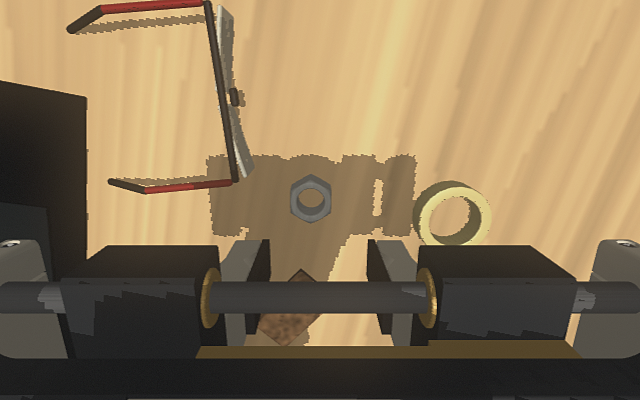

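```bash
python3 -m pendant '[[-0.0137,-0.0064,0.04,0,0,0,0],[-0.0137,-0.0064,0.09,0,0,0,0],[-0.0137,-0.0064,0.115,0,0,0,0],[-0.0137,-0.0064,0.115,0,0,0,0]]'; python3 - <<'E'
import o;from h import *;import h
info();im,K,C=cam('wrist');cv2.imwrite('pics/w27.png',im)
E
```

```text
clock: 36.5
tool_pos: [0.5583, -0.2465, 0.0386]
orientation: [179.8, 0.1, -77.5]
force: [0.3, -0.9, -0.1]
opening: 0.0437
clk 36.5 p [ 0.5583 -0.2465  0.0386] rpy [ 1.7979e+02  6.0000e-02 -7.7460e+01] F [ 0.3 -0.9 -0.1] op 0.0437 q [ -5.5  24.9 -20.1   0.  -45.2  18. ]
```

View pics/w27.png

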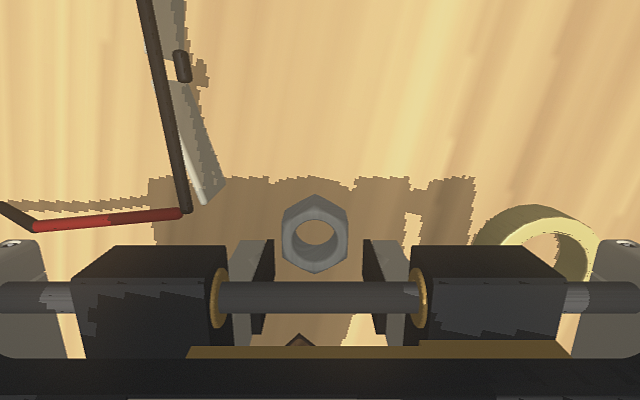

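```bash
python3 -m pendant '[[0,-0.0007,0.015,0,0,0,0],[0,-0.0007,0.027,0,0,0,0],[0,-0.0007,0.027,0,0,0,-0.5],[0,-0.0007,0.027,0,0,0,-1],[0,-0.0007,0.027,0,0,0,-1],[0,-0.0007,0.027,0,0,0,-1]]'; python3 - <<'E'
from h import *
info()
E
python3 -m pendant '[[0,0,-0.04,0,0,0,-1],[0,0,-0.1,0,0,0,-1],[0,0,-0.15,0,0,0,-1],[0,0,-0.18,0,0,0,-1]]'; python3 - <<'E'
import o;from h import *;import h
info();delta(h.t2w([.024,.090,.06]),toolR(-90));print(h.t2w([.024,.090,.06]))
E
```

```text
clock: 37.3
tool_pos: [0.5601, -0.2472, 0.0132]
orientation: [180.0, -0.0, -77.5]
force: [0.3, 0.4, -1.1]
opening: 0.0356
clk 37.3 p [ 0.5601 -0.2472  0.0132] rpy [ 1.7997e+02 -2.0000e-02 -7.7480e+01] F [ 0.3  0.4 -1.1] op 0.0356 q [ -5.5  26.8 -21.2   0.  -42.   18. ]
clock: 37.8
tool_pos: [0.561, -0.2473, 0.1964]
orientation: [-179.8, -0.1, -77.5]
force: [-0.1, 0.1, -1.7]
opening: 0.0355
clk 37.8 p [ 0.561  -0.2473  0.1964] rpy [-1.7984e+02 -1.0000e-01 -7.7470e+01] F [-0.1  0.1 -1.7] op 0.0355 q [ -5.5  15.8 -10.2   0.1 -63.8  18. ]
shift m [-0.4027 -0.0985  0.0742] rv [ 0.0978 -0.4118  0.4759] F [-0.1  0.1 -1.7] clk 37.8 op 0.0355
[0.56999163 0.16712001 0.12174441]
```

```bash
python3 -m pendant '[[-0.045,-0.01,0,0.01,-0.05,0.06,-1],[-0.09,-0.02,0,0.02,-0.1,0.12,-1],[-0.135,-0.03,0,0.04,-0.16,0.19,-1],[-0.18,-0.04,0,0.05,-0.22,0.25,-1],[-0.225,-0.055,0,0.06,-0.28,0.32,-1],[-0.27,-0.065,0,0.08,-0.34,0.4,-1],[-0.31,-0.075,0,0.09,-0.39,0.46,-1],[-0.345,-0.085,0.01,0.098,-0.412,0.476,-1],[-0.375,-0.095,0.03,0.098,-0.412,0.476,-1],[-0.4,-0.0985,0.06,0.098,-0.412,0.476,-1],[-0.4027,-0.0985,0.074,0.098,-0.412,0.476,-1],[-0.4027,-0.0985,0.074,0.098,-0.412,0.476,-1]]'; python3 - <<'E'
import o;from h import *;import h
im,K,C=cam('wrist');im,K,C=cam('wrist'); np.savez('w28.npz',im=im,K=K,C=C); info();o_=ctrl.get_obs();print(w2t(o_['tool_pos'])*1000, Rtray().T@o_['force'])
g=(255*(im/255.)**0.6).astype(np.uint8)
cv2.imwrite('pics/w28.png',cv2.resize(g[20:300,180:480],None,fx=2.1,fy=2.1,interpolation=cv2.INTER_CUBIC))
delta(h.t2w([.022,.085,.0145]),toolR(-90))
E
```

```text
clock: 39.3
tool_pos: [0.5683, 0.167, 0.1178]
orientation: [179.7, 23.9, -105.2]
force: [0.2, -0.3, -1.3]
opening: 0.036
clk 39.4 p [0.5696 0.1667 0.1196] rpy [ 179.82   24.   -105.21] F [-1.   0.3 -1.4] op 0.0357 q [ 20.8  14.7 -16.8 -26.8 -47.2 -19.5]
[[23.75302172 88.684503   58.21511741]] [-1.04738406 -0.53256444 -1.29054605]
shift m [0.0037 0.0016 0.0437] rv [ 0.0023  0.     -0.0017] F [-1.   0.3 -1.4] clk 39.4 op 0.0357
```

View pics/w28.png

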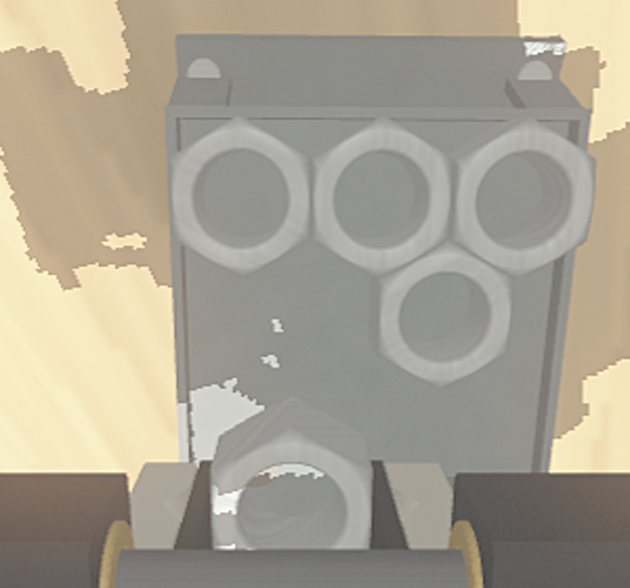

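```bash
python3 -m pendant '[[0.004,0.0048,0.025,0,0,0,-1],[0.004,0.0048,0.04,0,0,0,-1],[0.004,0.0048,0.045,0,0,0,-1],[0.004,0.0048,0.0455,0,0,0,-1],[0.004,0.0048,0.0455,0,0,0,-1]]'; python3 - <<'E'
import o;from h import *;import h
im,K,C=cam('wrist'); np.savez('w29.npz',im=im,K=K,C=C); info();o_=ctrl.get_obs();print(w2t(o_['tool_pos'])*1000, Rtray().T@o_['force'])
g=(255*(im/255.)**0.6).astype(np.uint8)
cv2.imwrite('pics/w29.png',cv2.resize(g[20:300,180:480],None,fx=2.1,fy=2.1,interpolation=cv2.INTER_CUBIC))
E
```

```text
clock: 40.02
tool_pos: [0.5686, 0.1829, 0.0762]
orientation: [179.8, 24.0, -105.2]
force: [0.5, -0.3, -1.0]
opening: 0.0354
clk 40.08 p [0.5685 0.1829 0.0761] rpy [ 179.81   24.02 -105.2 ] F [-0.9 -0.1 -1.2] op 0.0357 q [ 22.1  17.9 -18.5 -28.9 -42.4 -17.6]
[[18.40620466 85.04548066 12.27206262]] [-0.85587508 -0.7461662  -0.96421363]
```

View pics/w29.png

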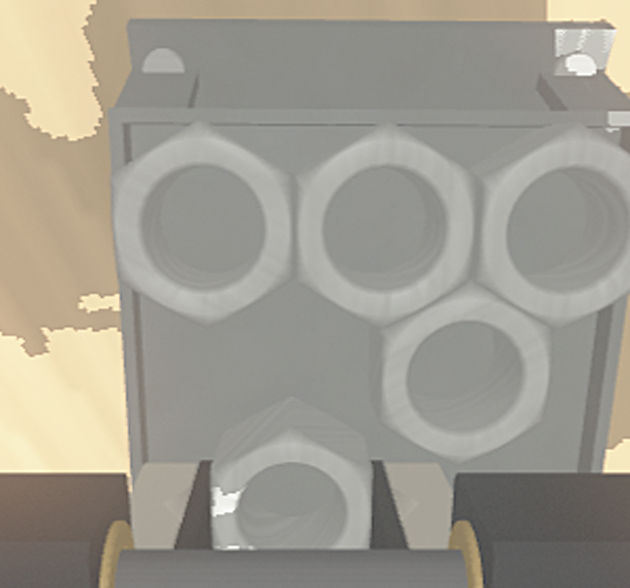

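```bash
python3 -m pendant '[[0,0,0.001,0,0,0,-1],[0,0,0.0015,0,0,0,-1],[0,0,0.0015,0,0,0,0.05],[0,0,0.001,0,0,0,0.05],[0,0,0.001,0,0,0,0.05],[0,0,-0.02,0,0,0,0.05],[-0.01,0,-0.05,0,0,0,-0.5],[-0.03,0,-0.05,0,0,0,-0.73],[-0.033,0,-0.05,0,0,0,-0.73],[-0.033,0,-0.05,0,0,0,-0.73]]'; python3 - <<'E'
import o;from h import *;import h
im,K,C=cam('wrist'); np.savez('w30.npz',im=im,K=K,C=C); info();o_=ctrl.get_obs();print(w2t(o_['tool_pos'])*1000, Rtray().T@o_['force'])
g=(255*(im/255.)**0.6).astype(np.uint8)
cv2.imwrite('pics/w30.png',cv2.resize(g[20:300,180:480],None,fx=2.1,fy=2.1,interpolation=cv2.INTER_CUBIC))
E
```

```text
clock: 41.32
tool_pos: [0.5705, 0.1922, 0.135]
orientation: [179.8, 24.0, -105.2]
force: [-0.3, 0.2, -0.5]
opening: 0.0141
clk 41.38 p [0.5704 0.192  0.1346] rpy [ 179.74   23.98 -105.22] F [-0.5 -0.3 -0.6] op 0.0129 q [ 23.6  13.9 -16.  -25.6 -47.7 -23.4]
[[ 17.93984226 117.25383492  61.94493538]] [-0.40276911 -0.58730553 -0.40173068]
```

View pics/w30.png

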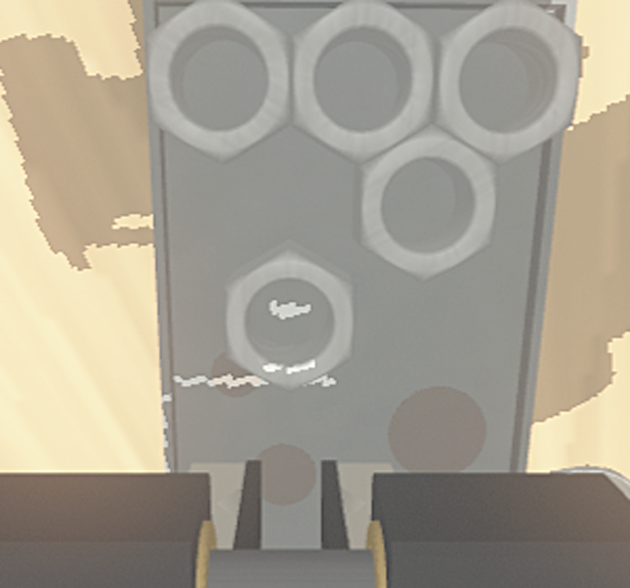

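```bash
python3 -m pendant '[[0,0,0.03,0,0,0,-0.73],[0,0,0.05,0,0,0,-0.73],[0,0,0.056,0,0,0,-0.73],[0.003,0,0.056,0,0,0,-0.73],[0.006,0,0.056,0,0,0,-0.73],[0.009,0,0.056,0,0,0,-0.73],[0.012,0,0.056,0,0,0,-0.73],[0.015,0,0.056,0,0,0,-0.73],[0.015,0,0.056,0,0,0,-0.73]]'; python3 - <<'E'
import o;from h import *;import h
im,K,C=cam('wrist'); np.savez('w31.npz',im=im,K=K,C=C); info();o_=ctrl.get_obs();print(w2t(o_['tool_pos'])*1000, Rtray().T@o_['force'])
g=(255*(im/255.)**0.6).astype(np.uint8)
cv2.imwrite('pics/w31.png',cv2.resize(g[20:300,180:480],None,fx=2.1,fy=2.1,interpolation=cv2.INTER_CUBIC))
E
```

```text
clock: 42.5
tool_pos: [0.5729, 0.2009, 0.0774]
orientation: [179.8, 24.0, -105.2]
force: [0.3, -0.7, 0.1]
opening: 0.0116
clk 42.55 p [0.573  0.2011 0.0774] rpy [ 179.76   23.99 -105.23] F [ 0.7 -0.1  0.3] op 0.0121 q [ 23.9  18.3 -17.8 -28.4 -42.  -19.7]
[[ 18.05047457 102.61302277   5.86664472]] [0.6763307  0.19047085 0.21277294]
```

View pics/w31.png

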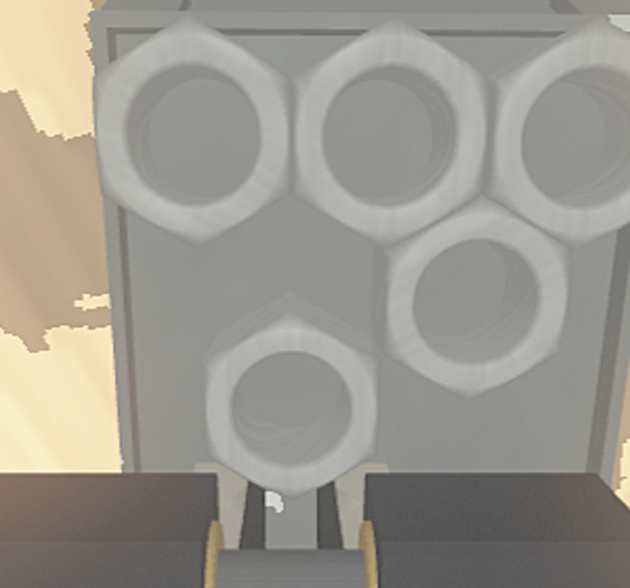

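```bash
python3 -m pendant '[[0.003,0,0,0,0,0,-0.73],[0.006,0,0,0,0,0,-0.73],[0.009,0,0,0,0,0,-0.73],[0.012,0,0,0,0,0,-0.73],[0.015,0,0,0,0,0,-0.73],[0.015,0,0,0,0,0,-0.73]]'; python3 - <<'E'
import o;from h import *;import h
im,K,C=cam('wrist'); np.savez('w32.npz',im=im,K=K,C=C); info();o_=ctrl.get_obs();print(w2t(o_['tool_pos'])*1000, Rtray().T@o_['force'])
g=(255*(im/255.)**0.6).astype(np.uint8)
cv2.imwrite('pics/w32.png',cv2.resize(g[20:300,180:480],None,fx=2.1,fy=2.1,interpolation=cv2.INTER_CUBIC))
E
```

```text
clock: 43.3
tool_pos: [0.5693, 0.1877, 0.0712]
orientation: [179.7, 24.0, -105.2]
force: [0.0, 0.1, 0.2]
opening: 0.0119
clk 43.35 p [0.5694 0.1878 0.0713] rpy [ 179.75   23.99 -105.23] F [0.2 0.3 0.6] op 0.012 q [ 22.6  18.4 -18.5 -29.1 -41.8 -17.8]
[[18.02278536 87.59568001  5.82093412]] [0.16519494 0.55159666 0.46261548]
```

View pics/w32.png

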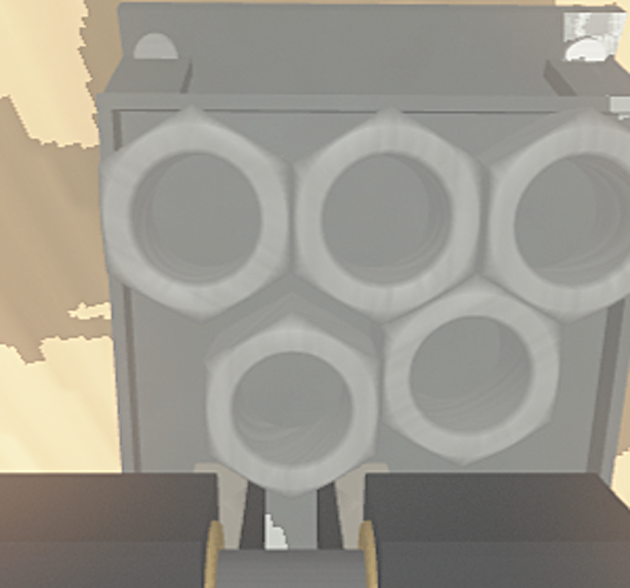

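```bash
python3 -m pendant '[[0.003,0,0,0,0,0,-0.73],[0.006,0,0,0,0,0,-0.73],[0.008,0,0,0,0,0,-0.73],[0.01,0,0,0,0,0,-0.73],[0.01,0,0,0,0,0,-0.73]]'; python3 - <<'E'
import o;from h import *;import h
im,K,C=cam('wrist'); np.savez('w33.npz',im=im,K=K,C=C); info();o_=ctrl.get_obs();print(w2t(o_['tool_pos'])*1000, Rtray().T@o_['force'])
g=(255*(im/255.)**0.6).astype(np.uint8)
cv2.imwrite('pics/w33.png',cv2.resize(g[20:300,180:480],None,fx=2.1,fy=2.1,interpolation=cv2.INTER_CUBIC))
E
```

```text
clock: 43.98
tool_pos: [0.5675, 0.1797, 0.0677]
orientation: [179.8, 24.1, -105.2]
force: [1.2, 3.6, 1.2]
opening: 0.0121
clk 44.02 p [0.5675 0.1797 0.0676] rpy [ 179.81   24.05 -105.21] F [-0.2  4.4  1.1] op 0.0122 q [ 21.7  18.5 -18.8 -29.5 -41.7 -16.5]
[[18.30733407 78.47093926  5.91150754]] [-1.29946204  4.31335806 -0.69739769]
```

View pics/w33.png

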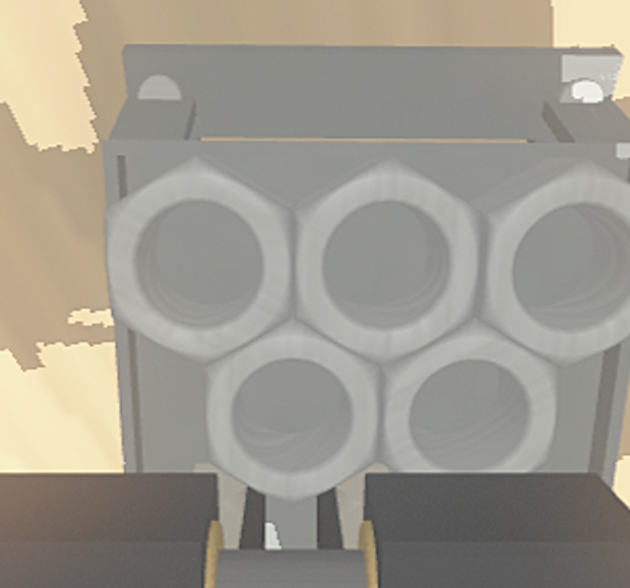

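```bash
python3 -m pendant '[[0.003,0.001,0,0,0,0,-0.73],[0.005,0.002,0,0,0,0,-0.73],[0.005,-0.001,0,0,0,0,-0.73],[0.005,0.001,0,0,0,0,-0.73],[0.005,0.001,0,0,0,0,-0.73]]'; python3 - <<'E'
import o;from h import *;import h
im,K,C=cam('wrist'); np.savez('w34.npz',im=im,K=K,C=C); info();o_=ctrl.get_obs();print(w2t(o_['tool_pos'])*1000, Rtray().T@o_['force'])
E
python3 -m pendant '[[-0.008,0,0,0,0,0,-0.73],[-0.012,0,-0.02,0,0,0,-0.73],[-0.012,0,-0.06,0,0,0,-1],[-0.012,0,-0.1,0,0,0.1,-1],[0.0,0,-0.11,0,0,0.25,-1],[0.0,0,-0.11,0,0,0.4,-1],[0.0,0,-0.11,0,0,0.524,-1],[0.0,0,-0.11,0,0,0.524,-1]]'
python3 - <<'E'
import o;from h import *;import h
im,K,C=cam('wrist');im,K,C=cam('wrist'); np.savez('w35.npz',im=im,K=K,C=C); info();o_=ctrl.get_obs();print(w2t(o_['tool_pos'])*1000, Rtray().T@o_['force'])
g=(255*(im/255.)**0.6).astype(np.uint8)
cv2.imwrite('pics/w35.png',cv2.resize(g[20:300,180:480],None,fx=2.1,fy=2.1,interpolation=cv2.INTER_CUBIC))
delta(h.t2w([.061,.049,.025]),toolR(-120))
E
```

```text
clock: 44.65
tool_pos: [0.5676, 0.1785, 0.068]
orientation: [-180.0, 24.3, -105.1]
force: [2.0, 15.3, 7.6]
opening: 0.0122
clk 44.7 p [0.5676 0.1785 0.0681] rpy [-179.95   24.34 -105.1 ] F [ 2.2 14.8  7.4] op 0.0119 q [ 21.4  18.4 -18.9 -29.9 -41.6 -15.9]
[[18.72067664 77.62839269  6.73947122]] [-1.72221047 16.61055665  0.65440179]
clock: 45.7
tool_pos: [0.5532, 0.1308, 0.1665]
orientation: [167.3, 20.5, -137.5]
force: [0.3, -0.1, -1.0]
opening: 0.0004
clk 45.8 p [0.5533 0.1311 0.1662] rpy [ 167.33   20.52 -137.34] F [ 0.   0.1 -0.6] op 0.0005 q [ 17.7  10.1 -16.2 -25.4 -53.1 -49.2]
[[ 17.26736295  72.35465733 116.47943575]] [ 0.01529975 -0.17316924 -0.53935082]
shift m [-0.0018 -0.0498  0.0914] rv [ 0.0024 -0.0019  0.0004] F [ 0.   0.1 -0.6] clk 45.8 op 0.0005
```

View pics/w35.png

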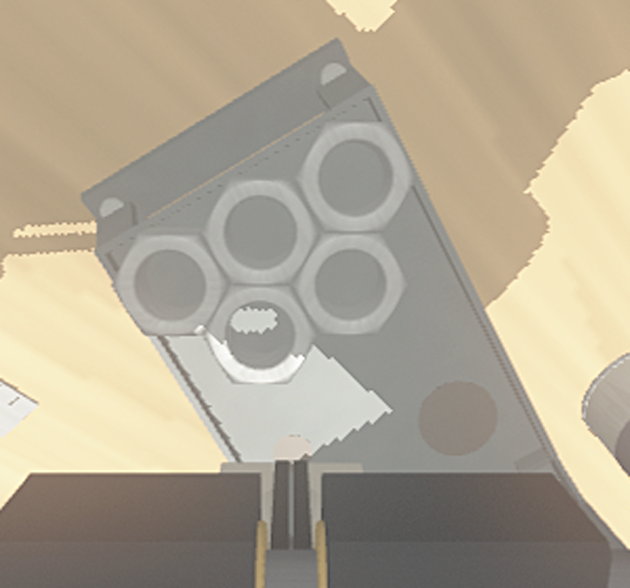

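```bash
cat > gap.py <<'E'
import o,sys;from h import *;import h
f,x0,y0,x1,y1=sys.argv[1],*map(int,sys.argv[2:6])
d=np.load(f+'.npz');im=d['im']
c=im[y0:y1,x0:x1].astype(float);c=np.clip((c-c.min())/(np.percentile(c,97)-c.min()),0,1)**.8*255
s=min(800/(x1-x0),600/(y1-y0));cv2.imwrite('pics/'+f+'z.png',cv2.resize(c.astype(np.uint8),None,fx=s,fy=s,interpolation=cv2.INTER_CUBIC));print(s)
E
python3 gap.py w35 225 70 390 205
```

```text
4.444444444444445
```

View pics/w35z.png

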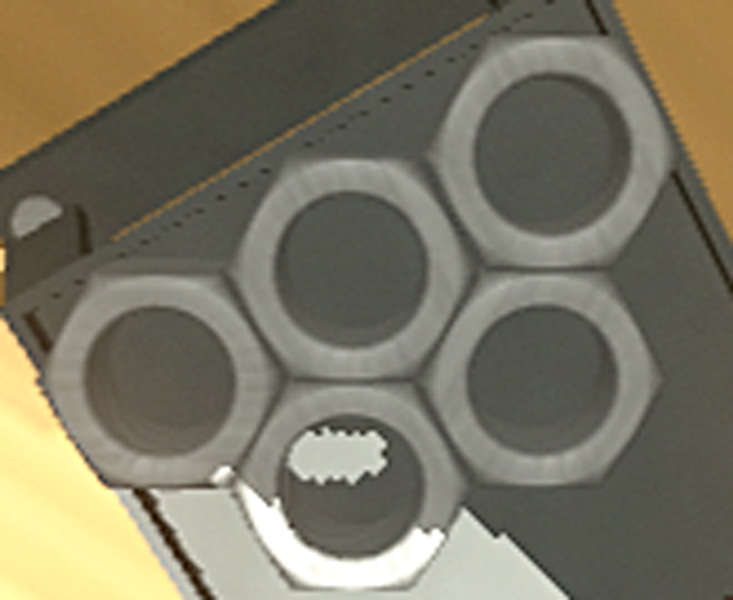

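```bash
python3 -m pendant '[[-0.002,-0.05,0.04,0,0,0,-1],[-0.002,-0.05,0.09,0,0,0,-1],[-0.002,-0.05,0.106,0,0,0,-1],[-0.002,-0.05,0.106,0,0,0,-1],[0.002,-0.05,0.106,0,0,0,-1],[0.005,-0.05,0.106,0,0,0,-1],[0.0075,-0.05,0.106,0,0,0,-1],[0.0075,-0.05,0.106,0,0,0,-1]]'; python3 - <<'E'
import o;from h import *;import h
im,K,C=cam('wrist'); np.savez('w36.npz',im=im,K=K,C=C); info();o_=ctrl.get_obs();print(w2t(o_['tool_pos'])*1000, Rtray().T@o_['force'])
g=(255*(im/255.)**0.6).astype(np.uint8)
cv2.imwrite('pics/w36.png',cv2.resize(g[20:300,180:480],None,fx=2.1,fy=2.1,interpolation=cv2.INTER_CUBIC))
E
```

```text
clock: 46.8
tool_pos: [0.5958, 0.1357, 0.057]
orientation: [167.3, 20.6, -137.5]
force: [2.3, 2.2, 2.4]
opening: 0.0003
clk 46.85 p [0.5959 0.1357 0.0569] rpy [ 167.3    20.61 -137.49] F [2.1 3.  3.5] op 0.0006 q [ 16.   21.4 -15.7 -30.2 -44.1 -40.8]
[[57.18926691 42.09031706 10.34344497]] [1.2042012  4.54062338 1.80920432]
```

View pics/w36.png

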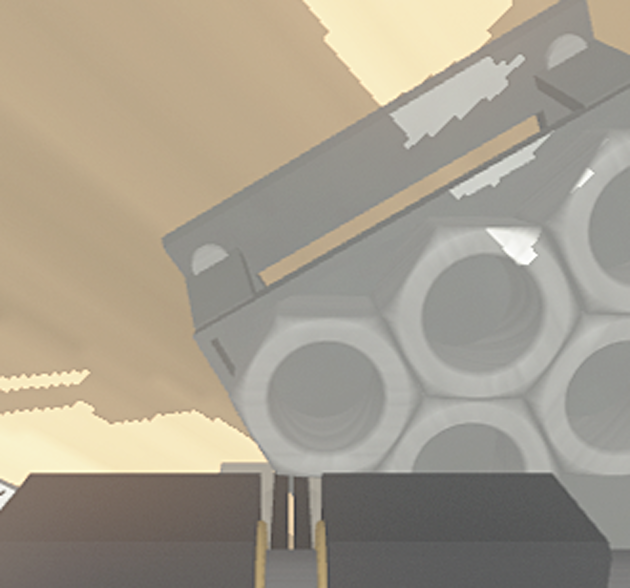

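```bash
python3 -m pendant '[[0.003,0,0,0,0,0,-1],[0.005,0,0,0,0,0,-1],[0.006,0.001,0,0,0,0,-1],[0.006,0.002,0,0,0,0,-1],[0.006,0.002,0,0,0,0,-1]]'; python3 - <<'E'
import o;from h import *;import h
im,K,C=cam('wrist'); np.savez('w37.npz',im=im,K=K,C=C); info();o_=ctrl.get_obs();print(w2t(o_['tool_pos'])*1000, Rtray().T@o_['force'])
g=(255*(im/255.)**0.6).astype(np.uint8)
cv2.imwrite('pics/w37.png',cv2.resize(g[20:300,180:480],None,fx=2.1,fy=2.1,interpolation=cv2.INTER_CUBIC))
E
```

```text
clock: 47.48
tool_pos: [0.5943, 0.1349, 0.0576]
orientation: [167.5, 21.0, -137.5]
force: [7.2, 8.2, 10.0]
opening: 0.0009
clk 47.52 p [0.5944 0.1349 0.0576] rpy [ 167.52   21.01 -137.46] F [ 6.6  7.9 10.4] op 0.0003 q [ 15.9  21.1 -16.1 -30.5 -43.7 -40.4]
[[55.9131549  41.30045966 11.51655724]] [ 4.35039515 12.76546667  5.66790469]
```

View pics/w37.png

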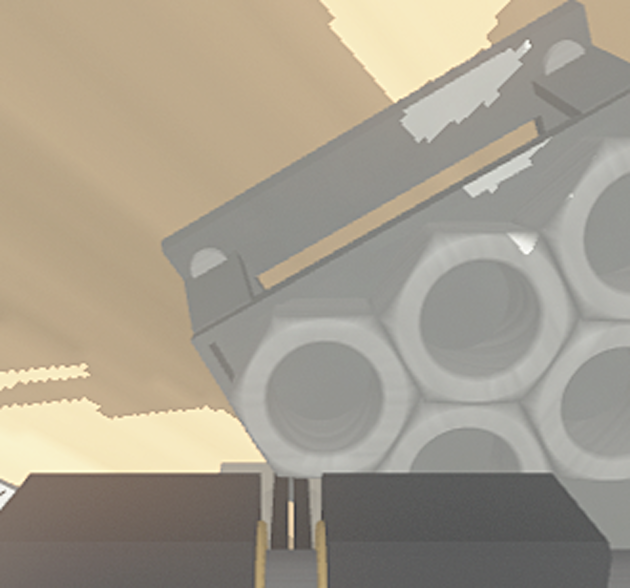

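```bash
python3 -m pendant '[[-0.008,0,0,0,0,0,-1],[-0.014,0,-0.02,0,0,0,-1],[-0.02,0.0,-0.045,0,0,0,-1],[-0.02,0.0,-0.045,0,0,0,-1]]'; python3 - <<'E'
import o;from h import *;import h
im,K,C=cam('wrist'); np.savez('w38.npz',im=im,K=K,C=C);info();delta(h.t2w([.0353,.0819,.008]),toolR(-120))
E
python3 gap.py w38 250 70 480 230
```

```text
clock: 48.02
tool_pos: [0.5995, 0.127, 0.105]
orientation: [167.4, 20.6, -137.5]
force: [0.7, 0.0, 0.2]
opening: 0.0004
clk 48.08 p [0.5987 0.1272 0.1037] rpy [ 167.3    20.55 -137.49] F [-0.6 -1.1 -0.5] op 0.0004 q [ 15.4  18.2 -13.8 -27.8 -48.9 -43.8]
shift m [-0.0105  0.037   0.0482] rv [ 0.002  -0.001  -0.0019] F [-0.6 -1.1 -0.5] clk 48.075 op 0.0004
3.4782608695652173
```

View pics/w38z.png

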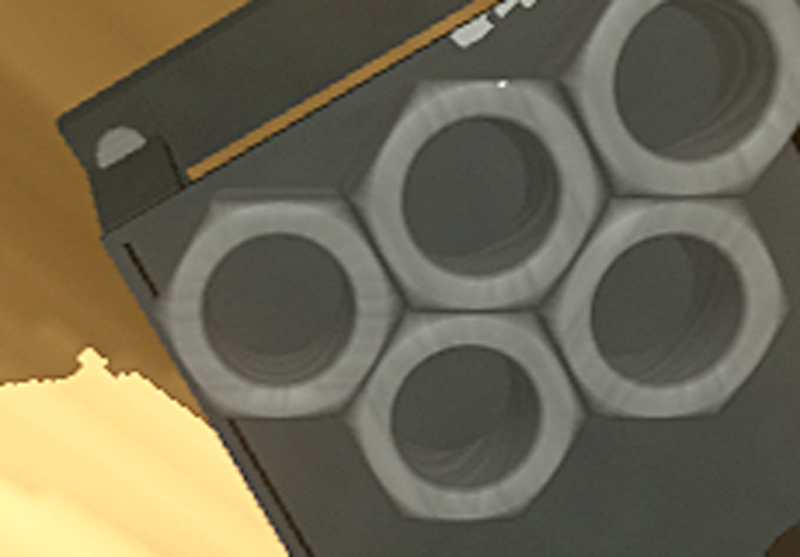

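```bash
python3 -m pendant '[[-0.0115,0.037,0.0,0,0,0,-1],[-0.0115,0.037,0.025,0,0,0,-1],[-0.0115,0.037,0.0465,0,0,0,-1],[-0.0115,0.037,0.0465,0,0,0,-1],[-0.0085,0.037,0.0465,0,0,0,-1],[-0.0055,0.037,0.0465,0,0,0,-1],[-0.003,0.037,0.0465,0,0,0,-1],[-0.003,0.037,0.0465,0,0,0,-1]]'; python3 - <<'E'
import o;from h import *;import h
im,K,C=cam('wrist'); np.savez('w39.npz',im=im,K=K,C=C); info();o_=ctrl.get_obs();print(w2t(o_['tool_pos'])*1000, Rtray().T@o_['force'])
g=(255*(im/255.)**0.6).astype(np.uint8)
cv2.imwrite('pics/w39.png',cv2.resize(g[20:300,180:480],None,fx=2.1,fy=2.1,interpolation=cv2.INTER_CUBIC))
E
```

```text
clock: 49.08
tool_pos: [0.5805, 0.1731, 0.0699]
orientation: [167.3, 20.7, -137.5]
force: [3.3, 3.9, 1.9]
opening: 0.0003
clk 49.12 p [0.5805 0.1732 0.0698] rpy [ 167.33   20.67 -137.51] F [3.5 3.6 1.9] op 0.0003 q [ 20.6  19.3 -17.4 -29.3 -42.7 -45.8]
[[32.52479019 76.69223356  9.07477984]] [ 2.44970366  4.78808276 -0.07552543]
```

View pics/w39.png

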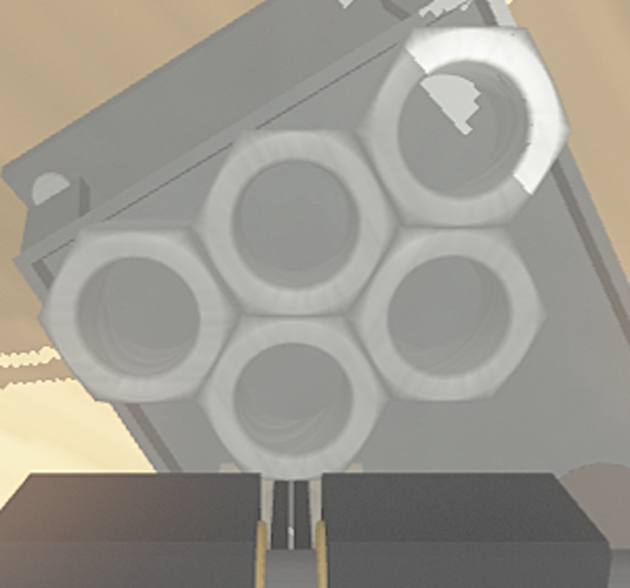

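```bash
python3 -m pendant '[[0.002,0,0,0,0,0,-1],[0.004,0,0,0,0,0,-1],[0.004,0.001,0,0,0,0,-1],[0.004,0.001,0,0,0,0,-1]]'; python3 - <<'E'
import o;from h import *;import h
info();o_=ctrl.get_obs();print(w2t(o_['tool_pos'])*1000, Rtray().T@o_['force'])
E
python3 -m pendant '[[-0.005,0,0,0,0,0,-1],[-0.009,0,-0.01,0,0,0,-1],[-0.009,0,-0.05,0,0,-0.1,-1],[0.0,0,-0.09,0,0,-0.28,-1],[0.01,0.01,-0.1,0,0,-0.46,-1],[0.015,0.015,-0.1,0,0,-0.524,-1],[0.015,0.015,-0.1,0,0,-0.524,-1],[0.015,0.015,-0.1,0,0,-0.524,-1]]'
python3 - <<'E'
import o;from h import *;import h
im,K,C=cam('wrist');im,K,C=cam('wrist'); np.savez('w40.npz',im=im,K=K,C=C); info();o_=ctrl.get_obs();print(w2t(o_['tool_pos'])*1000)
cv2.imwrite('pics/w40.png',im)
E
```

```text
clock: 49.62
tool_pos: [0.5799, 0.1727, 0.0704]
orientation: [167.5, 21.0, -137.5]
force: [7.7, 6.6, 6.2]
opening: 0.0002
clk 49.62 p [0.5799 0.1727 0.0704] rpy [ 167.49   20.98 -137.47] F [7.7 6.6 6.2] op 0.0002 q [ 20.5  19.  -17.6 -29.5 -42.4 -45.5]
[[32.13288027 76.35426542  9.87177587]] [ 5.71217638 10.17419967  2.22699723]
clock: 50.62
tool_pos: [0.544, 0.1318, 0.1564]
orientation: [179.7, 24.0, -105.3]
force: [-0.2, 0.5, -0.6]
opening: 0.0003
clk 50.73 p [0.5442 0.1319 0.1563] rpy [ 179.69   23.96 -105.29] F [-0.8  0.5  0.1] op 0.0004 q [ 18.1  10.  -17.8 -25.8 -51.8 -19. ]
[[  8.22996472  66.81965604 108.10774532]]
```

View pics/w40.png

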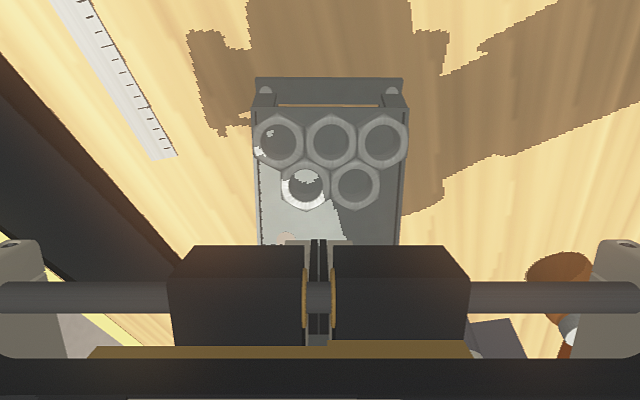

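```bash
python3 -m pendant '[[-0.01,0.006,0.03,0,0,0,-1],[-0.02,0.006,0.055,0,0,0,-1],[-0.023,0.006,0.06,0,0,0,-1],[-0.023,0.006,0.06,0,0,0,-1],[-0.023,0.006,0.06,0,0,0,-1]]'
python3 - <<'E'
import o;from h import *;import h
im,K,C=cam('wrist');im,K,C=cam('wrist'); np.savez('w41.npz',im=im,K=K,C=C); info();o_=ctrl.get_obs();print(w2t(o_['tool_pos'])*1000)
E
python3 gap.py w41 215 20 435 185
```

```text
clock: 51.35
tool_pos: [0.5504, 0.1771, 0.1118]
orientation: [179.8, 24.0, -105.2]
force: [0.2, -0.2, 0.6]
opening: 0.0002
clk 51.45 p [0.5504 0.1771 0.1119] rpy [ 179.82   24.03 -105.22] F [-0.2  0.7  0.7] op 0.0004 q [ 22.6  13.6 -19.4 -27.2 -45.1 -20.5]
[[ 2.49360344 90.1381518  49.16425851]]
3.6363636363636362
```

View pics/w41z.png

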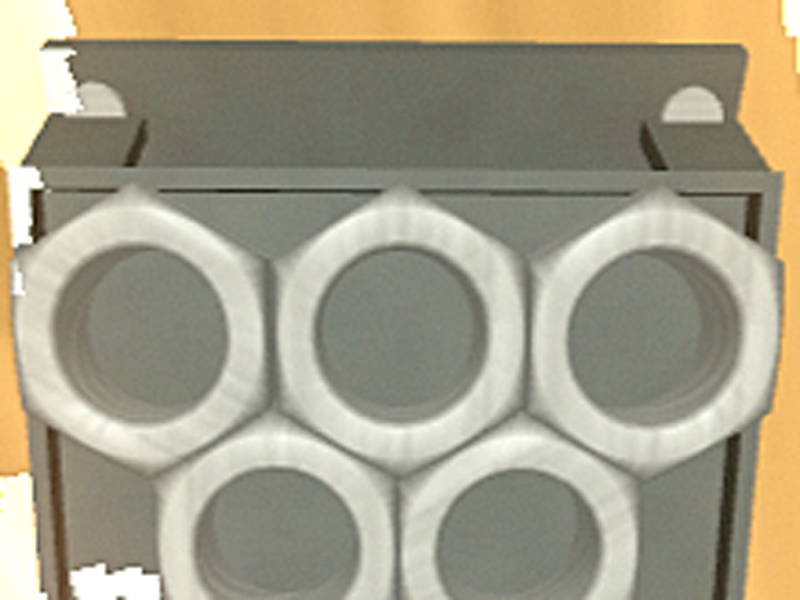

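```bash
cat > bores.py <<'E'
import o,sys;from h import *;import h
f=sys.argv[1];d=np.load(f+'.npz');im,K,C=d['im'],d['K'],d['C']
g=cv2.cvtColor(im,cv2.COLOR_BGR2GRAY)
guess={'a':(-36.7,20.8),'b':(-.7,20.8),'far':(35.5,20.8),'near':(-18.7,52),'up':(17.5,52)}
n=Rtray()[:,2];off=np.array([float(v) for v in sys.argv[2:4]]) if len(sys.argv)>3 else np.zeros(2)
res={}
for k,(x,y) in guess.items():
    c=np.array([x,y])+off
    for it in range(4):
        pts=[]
        for t in np.linspace(0,2*np.pi,72,endpoint=False):
            rs=np.arange(9,15,.1)
            P=np.array([h.t2w([(c[0]+r*np.cos(t))/1e3,(c[1]+r*np.sin(t))/1e3,.024]) for r in rs])
            uv=proj(K,C,P).astype(np.float32)
            if uv[:,1].max()>g.shape[0]-2 : continue
            v=cv2.remap(g,uv[:,0].reshape(1,-1),uv[:,1].reshape(1,-1),cv2.INTER_LINEAR)[0].astype(float)
            v=np.convolve(v,np.ones(7)/7,'valid');dv=np.gradient(v)
            i=dv.argmax()
            if dv[i]>0.25: pts.append((t,rs[i+3]))
        pts=np.array(pts);r0=np.median(pts[:,1]);q=pts[abs(pts[:,1]-r0)<1.6 ]
        A=np.c_[np.cos(q[:,0]),np.sin(q[:,0]),np.ones(len(q))]
        s=np.linalg.lstsq(A,q[:,1],rcond=None)[0]
        rr=A@s-q[:,1];q=q[abs(rr)<.5];A=np.c_[np.cos(q[:,0]),np.sin(q[:,0]),np.ones(len(q))]
        s=np.linalg.lstsq(A,q[:,1],rcond=None)[0]
        c=c+s[:2]
    res[k]=c;print(k,np.round(c,2),'r',round(s[2],2),'n',len(q),'rms',round(np.std(A@s-q[:,1]),2))
for p in ('a b','b far','a near','b near','b up','far up','near up'):
    i,j=p.split();v=res[j]-res[i];print(p,'dist',round(np.hypot(*v),2),'ang',round(np.degrees(np.arctan2(v[1],v[0])),1))
E
for f in w35 w38 w40 w41; do echo $f; python3 bores.py $f -1.2 -1; done
```

```text
w35
a [-38.12  21.23] r 12.5 n 72 rms 0.12
b [-1.55 20.88] r 12.52 n 72 rms 0.16
far [34.76 20.69] r 12.55 n 72 rms 0.14
near [-19.53  51.87] r 12.53 n 72 rms 0.14
up [16.77 51.57] r 12.58 n 70 rms 0.17
a b dist 36.57 ang -0.5
b far dist 36.31 ang -0.3
a near dist 35.84 ang 58.8
b near dist 35.83 ang 120.1
b up dist 35.74 ang 59.2
far up dist 35.74 ang 120.2
near up dist 36.31 ang -0.5
w38
a [-37.67  21.11] r 12.45 n 72 rms 0.11
b [-1.44 20.79] r 12.48 n 72 rms 0.11
far [34.74 20.54] r 12.52 n 72 rms 0.11
near [-19.29  51.8 ] r 12.49 n 72 rms 0.16
up [16.86 51.6 ] r 12.54 n 72 rms 0.11
a b dist 36.23 ang -0.5
b far dist 36.18 ang -0.4
a near dist 35.78 ang 59.1
b near dist 35.78 ang 119.9
b up dist 35.84 ang 59.3
far up dist 35.83 ang 119.9
near up dist 36.14 ang -0.3
w40
a [-37.95  21.07] r 12.52 n 72 rms 0.13
b [-2.05 20.61] r 12.52 n 72 rms 0.14
far [34.82 20.56] r 12.54 n 70 rms 0.14
near [-19.66  51.91] r 12.54 n 72 rms 0.15
up [16.2  51.25] r 12.58 n 69 rms 0.21
a b dist 35.9 ang -0.7
b far dist 36.87 ang -0.1
a near dist 35.85 ang 59.3
b near dist 35.92 ang 119.4
b up dist 35.66 ang 59.2
far up dist 35.9 ang 121.2
near up dist 35.87 ang -1.1
w41
a [-37.8   21.24] r 12.49 n 72 rms 0.13
b [-1.93 20.87] r 12.48 n 72 rms 0.11
far [34.79 20.77] r 12.53 n 72 rms 0.11
near [-19.51  51.97] r 12.48 n 72 rms 0.13
up [16.34 51.63] r 12.53 n 72 rms 0.13
a b dist 35.87 ang -0.6
b far dist 36.72 ang -0.2
a near dist 35.76 ang 59.3
b near dist 35.73 ang 119.5
b up dist 35.77 ang 59.3
far up dist 35.95 ang 120.9
near up dist 35.86 ang -0.6
```

```bash
python3 -m pendant '[[0.02,-0.015,-0.03,0,0,0.15,-1],[0.03,-0.035,-0.03,0,0,0.3,-1],[0.04,-0.05,-0.03,0,0,0.45,-1],[0.04,-0.0575,-0.02,0,0,0.524,-1],[0.04,-0.0575,-0.0,0,0,0.524,-1],[0.04,-0.0575,0.0,0,0,0.524,-1]]'
python3 - <<'E'
import o;from h import *;import h
info();o_=ctrl.get_obs();print(w2t(o_['tool_pos'])*1000);delta(h.t2w([.061,.049,.0103]),toolR(-120))
E
```

```text
clock: 52.2
tool_pos: [0.5946, 0.1275, 0.0928]
orientation: [167.2, 20.4, -137.4]
force: [-0.4, 0.5, -0.1]
opening: 0.0004
clk 52.2 p [0.5946 0.1275 0.0928] rpy [ 167.16   20.37 -137.44] F [-0.4  0.5 -0.1] op 0.0004 q [ 15.5  18.7 -14.5 -28.3 -48.  -43. ]
[[58.04995917 49.13963688 46.48917053]]
shift m [-0.0015 -0.0028  0.0362] rv [ 0.0048 -0.0042 -0.0017] F [-0.4  0.5 -0.1] clk 52.2 op 0.0004
```

```bash
python3 -m pendant '[[-0.0015,-0.0028,0.025,0.004,-0.004,-0.001,-1],[-0.0015,-0.0028,0.036,0.004,-0.004,-0.001,-1],[-0.0015,-0.0028,0.036,0.004,-0.004,-0.001,-1],[0.002,-0.0028,0.036,0.004,-0.004,-0.001,-1],[0.006,-0.0028,0.036,0.004,-0.004,-0.001,-1],[0.009,-0.0028,0.036,0.004,-0.004,-0.001,-1],[0.0115,-0.0013,0.036,0.004,-0.004,-0.001,-1],[0.0125,0.0007,0.036,0.004,-0.004,-0.001,-1],[0.0125,0.0017,0.036,0.004,-0.004,-0.001,-1],[0.0125,0.0017,0.036,0.004,-0.004,-0.001,-1]]'
python3 - <<'E'
import o;from h import *;import h
im,K,C=cam('wrist'); np.savez('w42.npz',im=im,K=K,C=C); info();o_=ctrl.get_obs();print(w2t(o_['tool_pos'])*1000, Rtray().T@o_['force'])
E
python3 bores.py w42 -1 -1 | tail -7
python3 gap.py w42 250 70 480 245
```

```text
clock: 53.45
tool_pos: [0.5936, 0.1348, 0.0599]
orientation: [167.8, 21.1, -137.5]
force: [8.0, 0.9, 2.5]
opening: 0.0004
clk 53.5 p [0.5936 0.1348 0.0599] rpy [ 167.77   21.08 -137.46] F [7.5 2.3 3.5] op 0.0002 q [ 16.1  20.7 -16.4 -30.2 -43.5 -40.8]
[[55.19726632 41.93261496 13.67260277]] [6.66302016 5.2706669  1.43814642]
a b dist 35.63 ang -0.6
b far dist 35.88 ang -0.8
a near dist 35.75 ang 59.4
b near dist 35.72 ang 119.2
b up dist 35.63 ang 59.4
far up dist 35.85 ang 119.6
near up dist 35.61 ang -0.8
3.4285714285714284
```

View pics/w42z.png

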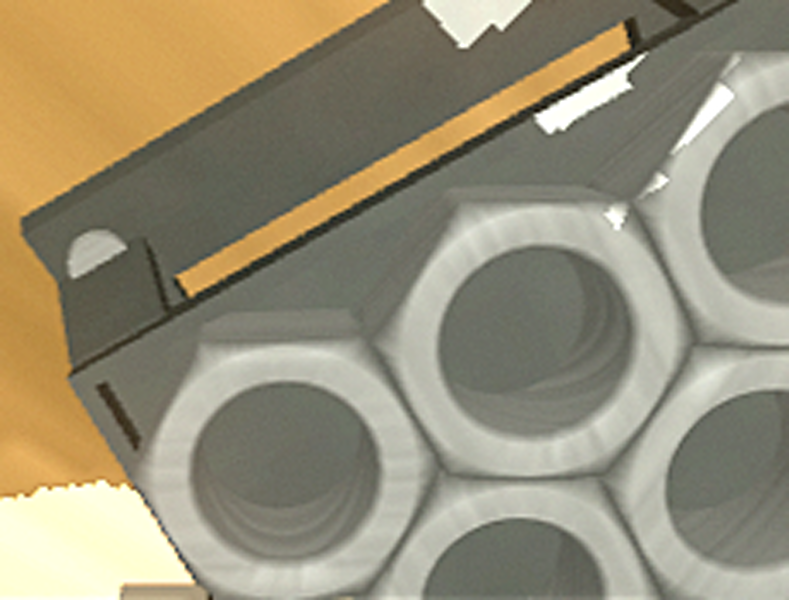

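```bash
python3 -m pendant '[[-0.005,0,0,0,0,0,-1],[-0.012,0,0,0,0,0,-1],[-0.016,0,-0.02,0,0,0,-1],[-0.016,0.01,-0.05,0,0,-0.12,-1],[-0.015,0.03,-0.06,0,0,-0.3,-1],[-0.02,0.045,-0.055,0,0,-0.45,-1],[-0.025,0.055,-0.05,0,0,-0.524,-1],[-0.025,0.055,-0.045,0,0,-0.524,-1],[-0.025,0.055,-0.045,0,0,-0.524,-1]]'
python3 - <<'E'
import o;from h import *;import h
im,K,C=cam('wrist');im,K,C=cam('wrist'); np.savez('w43.npz',im=im,K=K,C=C); info();o_=ctrl.get_obs();print(w2t(o_['tool_pos'])*1000, Rtray().T@o_['force'])
E
python3 bores.py w43 -1.2 -1
python3 gap.py w43 195 20 445 210
```

```text
clock: 54.62
tool_pos: [0.5626, 0.1691, 0.1188]
orientation: [-180.0, 24.1, -105.3]
force: [-0.1, -0.8, -0.1]
opening: 0.0005
clk 54.73 p [0.5629 0.1689 0.1188] rpy [-179.95   24.06 -105.25] F [ 0.3 -0.6  0.2] op 0.0003 q [ 21.4  14.  -17.9 -26.8 -46.4 -19.9]
[[16.67076077 88.71220568 57.36107882]] [ 0.43020846 -0.36984376  0.35997257]
a [-37.7  21.3] r 12.46 n 72 rms 0.12
b [-1.92 20.97] r 12.5 n 72 rms 0.09
far [34.23 20.75] r 12.54 n 72 rms 0.11
near [-19.5   52.05] r 12.5 n 72 rms 0.11
up [16.27 51.87] r 12.54 n 72 rms 0.12
a b dist 35.79 ang -0.5
b far dist 36.15 ang -0.3
a near dist 35.74 ang 59.4
b near dist 35.71 ang 119.5
b up dist 35.85 ang 59.5
far up dist 35.93 ang 120.0
near up dist 35.77 ang -0.3
3.1578947368421053
```

View pics/w43z.png

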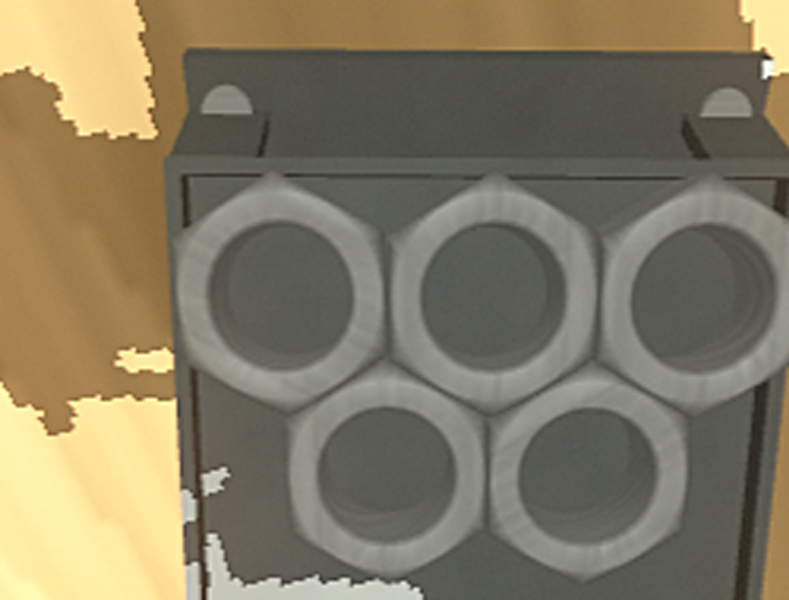

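```bash
python3 -m pendant '[[0,-0.02,0,0,0,0,-1],[0,-0.03,0,0,0,0,-1],[0,-0.03,0,0,0,0,-1],[0,-0.03,0,0,0,0,-1]]'
python3 - <<'E'
import o;from h import *;import h
im,K,C=cam('wrist');im,K,C=cam('wrist'); np.savez('w44.npz',im=im,K=K,C=C); info()
E
python3 bores.py w44 -1.2 -1
python3 gap.py w44 260 50 400 170
```

```text
clock: 55.22
tool_pos: [0.5912, 0.1614, 0.1186]
orientation: [-180.0, 24.1, -105.2]
force: [-0.8, -0.2, -0.0]
opening: 0.0003
clk 55.33 p [0.5912 0.1616 0.1189] rpy [-179.92   24.08 -105.16] F [0.1 0.1 0.1] op 0.0003 q [ 19.5  16.4 -14.5 -26.8 -48.1 -18.5]
a [-37.47  21.23] r 12.47 n 62 rms 0.16
b [-1.66 20.9 ] r 12.48 n 72 rms 0.12
far [34.54 20.71] r 12.5 n 72 rms 0.1
near [-19.23  52.06] r 12.47 n 72 rms 0.14
up [16.57 51.82] r 12.5 n 72 rms 0.12
a b dist 35.8 ang -0.5
b far dist 36.2 ang -0.3
a near dist 35.82 ang 59.4
b near dist 35.77 ang 119.4
b up dist 35.89 ang 59.5
far up dist 35.93 ang 120.0
near up dist 35.8 ang -0.4
5.0
```

View pics/w44z.png

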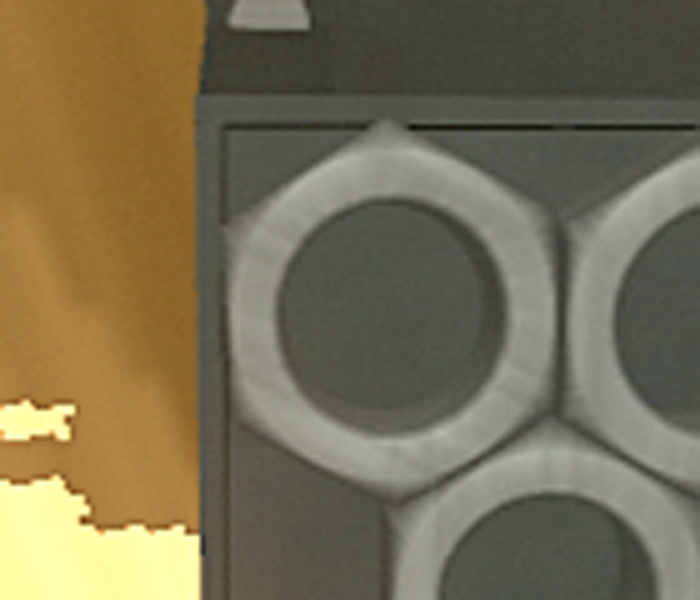

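```bash
python3 - <<'E'
import o;from h import *;import h
print(h.w2t(ctrl.get_obs()['tool_pos'])*1000);delta(h.t2w([.0634,.0442,.040]),toolR(-120.4));delta(h.t2w([.0634,.0442,.0103]),toolR(-120.4))
E
```

```text
[[45.96008938 89.0228401  57.28326385]]
shift m [ 0.0448 -0.0175  0.0173] rv [-0.0014  0.0018  0.5296] F [0.1 0.1 0.1] clk 55.325 op 0.0003
shift m [ 0.0449 -0.0174  0.047 ] rv [-0.0014  0.0018  0.5296] F [0.1 0.1 0.1] clk 55.325 op 0.0003
```

```bash
python3 -m pendant '[[0.015,-0.006,0,0,0,0.17,-1],[0.03,-0.012,0,0,0,0.34,-1],[0.0448,-0.0175,0.005,0,0.002,0.51,-1],[0.0448,-0.0175,0.03,0,0.002,0.53,-1],[0.0448,-0.0175,0.047,0,0.002,0.53,-1],[0.0448,-0.0175,0.047,0,0.002,0.53,-1],[0.0474,-0.016,0.047,0,0.002,0.53,-1],[0.05,-0.0145,0.047,0,0.002,0.53,-1],[0.0535,-0.0125,0.047,0,0.002,0.53,-1],[0.055,-0.0105,0.047,0,0.002,0.53,-1],[0.055,-0.0095,0.047,0,0.002,0.53,-1],[0.055,-0.0095,0.047,0,0.002,0.53,-1]]'
python3 - <<'E'
import o;from h import *;import h
im,K,C=cam('wrist'); np.savez('w45.npz',im=im,K=K,C=C); info();o_=ctrl.get_obs();print(w2t(o_['tool_pos'])*1000, Rtray().T@o_['force'])
E
python3 bores.py w45 -1 -1
```

```text
clock: 56.82
tool_pos: [0.5982, 0.1304, 0.0575]
orientation: [167.7, 21.1, -137.8]
force: [8.6, 5.7, 8.1]
opening: 0.0007
clk 56.88 p [0.5982 0.1304 0.0574] rpy [ 167.74   21.12 -137.78] F [7.9 5.9 7.1] op 0.0002 q [ 15.5  21.2 -16.  -30.4 -43.5 -40.4]
[[60.80170572 38.19308969 12.66066839]] [6.08684104 9.93396681 3.37384868]
a [-37.56  20.75] r 12.44 n 70 rms 0.22
b [-1.85 20.45] r 12.48 n 72 rms 0.17
far [33.97 19.3 ] r 12.66 n 71 rms 0.17
near [-19.33  51.49] r 12.4 n 67 rms 0.2
up [16.33 51.35] r 12.5 n 37 rms 0.12
a b dist 35.72 ang -0.5
b far dist 35.83 ang -1.8
a near dist 35.74 ang 59.3
b near dist 35.62 ang 119.4
b up dist 35.85 ang 59.5
far up dist 36.58 ang 118.8
near up dist 35.65 ang -0.2
```

```bash
python3 gap.py w45 250 70 480 245
```

```text
3.4285714285714284
```

View pics/w45z.png

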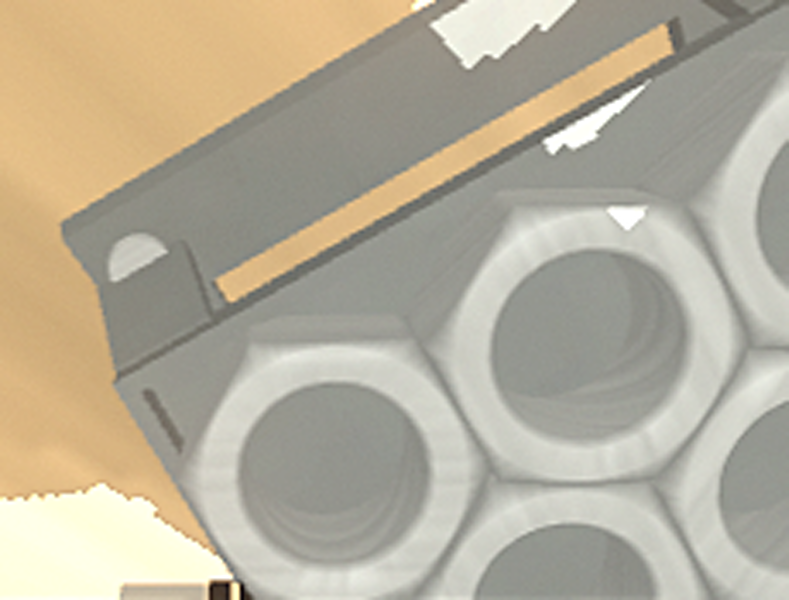

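```bash
python3 -m pendant '[[-0.003,0,0,0,0,0,-1],[-0.006,0,0,0,0,0,-1],[-0.01,0,0,0,0,0,-1],[-0.016,0,-0.02,0,0,0,-1],[-0.016,0.01,-0.05,0,0,-0.12,-1],[-0.015,0.025,-0.06,0,0,-0.3,-1],[-0.02,0.035,-0.055,0,0,-0.45,-1],[-0.025,0.045,-0.05,0,0,-0.524,-1],[-0.025,0.045,-0.045,0,0,-0.524,-1],[-0.025,0.045,-0.045,0,0,-0.524,-1]]'
python3 - <<'E'
import o;from h import *;import h
im,K,C=cam('wrist');im,K,C=cam('wrist'); np.savez('w46.npz',im=im,K=K,C=C); info();o_=ctrl.get_obs();print(w2t(o_['tool_pos'])*1000, Rtray().T@o_['force'])
E
python3 bores.py w46 -1.2 -1
python3 gap.py w46 225 20 475 210
```

```text
clock: 58.12
tool_pos: [0.5731, 0.1571, 0.1126]
orientation: [179.8, 23.9, -105.6]
force: [0.7, 0.1, -0.3]
opening: 0.0004
clk 58.23 p [0.5734 0.1569 0.1126] rpy [ 179.87   23.95 -105.62] F [-0.3  0.9 -0.8] op 0.0003 q [ 19.6  15.3 -16.8 -27.1 -46.9 -18.4]
[[29.93628506 78.0875035  55.29984123]] [-0.55227976  0.38034233 -1.06658494]
a [-37.63  21.16] r 12.48 n 72 rms 0.13
b [-1.86 20.82] r 12.49 n 72 rms 0.11
far [34.35 20.63] r 12.53 n 72 rms 0.11
near [-19.38  51.88] r 12.46 n 71 rms 0.12
up [16.39 51.64] r 12.49 n 71 rms 0.11
a b dist 35.78 ang -0.5
b far dist 36.21 ang -0.3
a near dist 35.74 ang 59.3
b near dist 35.66 ang 119.4
b up dist 35.82 ang 59.4
far up dist 35.84 ang 120.1
near up dist 35.78 ang -0.4
3.1578947368421053
```

View pics/w46z.png

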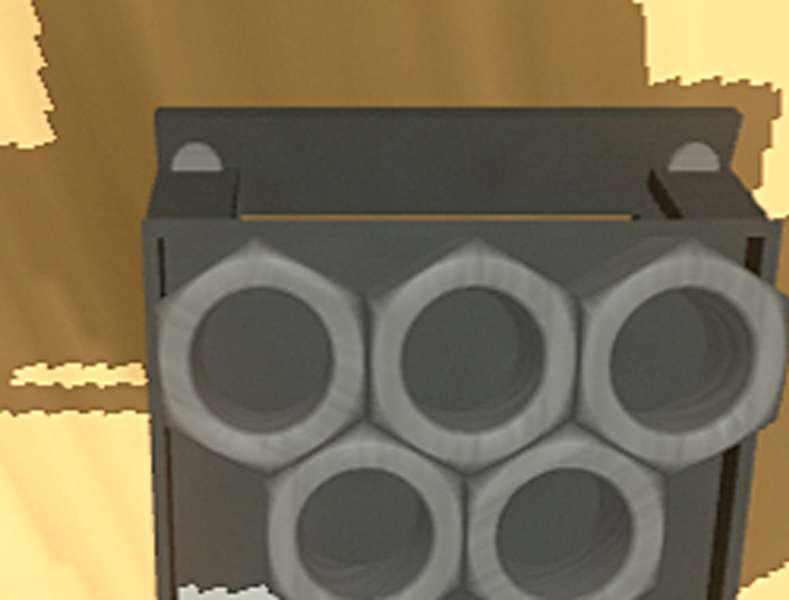

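```bash
python3 -m pendant '[[0.02,0,-0.04,0,0,0,-1],[0.05,0,-0.09,0,0,0,-1],[0.08,0,-0.13,0,0,0,-1],[0.1,0,-0.14,0,0,0,-1],[0.1,0,-0.14,0,0,0,-1],[0.1,0,-0.14,0,0,0,-1]]'
python3 - <<'E'
import o;from h import *;import h
info()
for n in('top','scene'):
    im,K,C=cam(n); 
    if n=='top':cv2.imwrite('pics/top9.png',cv2.resize(im[130:290,240:470],None,fx=3.4,fy=3.4,interpolation=cv2.INTER_CUBIC))
    else: cv2.imwrite('pics/scene9.png',cv2.resize(im[150:370,60:460],None,fx=2,fy=2,interpolation=cv2.INTER_CUBIC))
E
```

```text
clock: 58.98
tool_pos: [0.5339, 0.0145, 0.1997]
orientation: [179.9, 24.0, -105.6]
force: [0.3, 0.8, 0.2]
opening: 0.0004
clk 58.98 p [0.5339 0.0145 0.1997] rpy [ 179.87   23.97 -105.61] F [0.3 0.8 0.2] op 0.0004 q [  4.6   7.8 -14.1 -25.6 -62.   -9.2]
```

View pics/scene9.png

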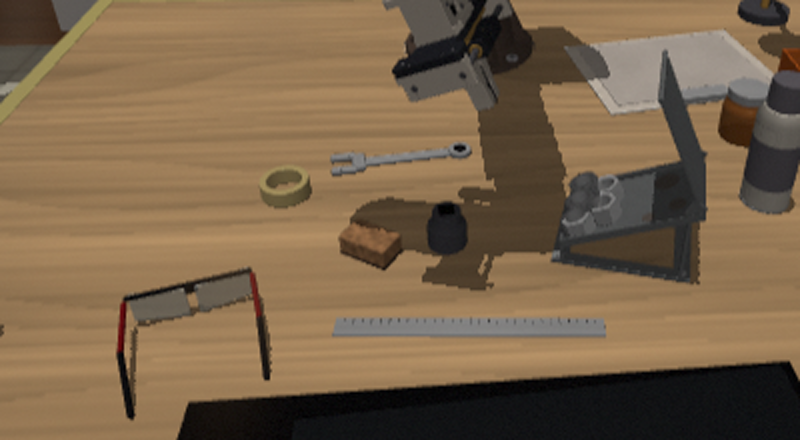

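View pics/top9.png

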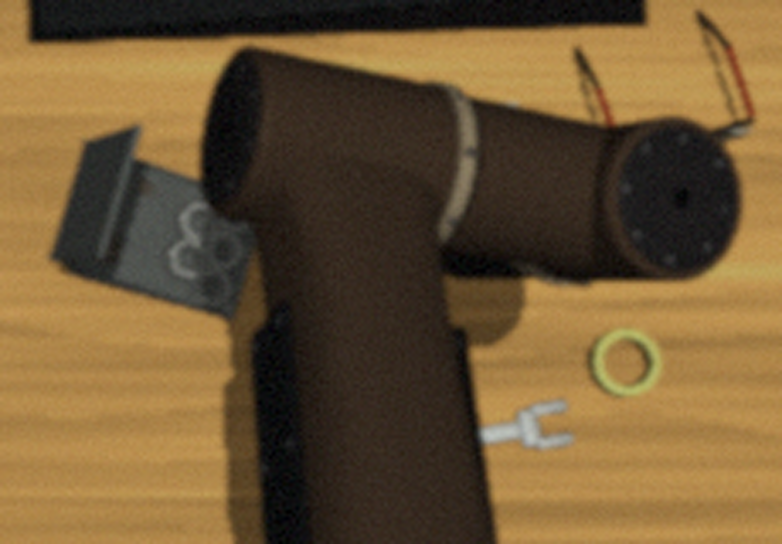

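```bash
python3 - <<'E'
import o;from h import *;import h
print(h.w2t(ctrl.get_obs()['tool_pos'])*1000);delta(h.t2w([.071,.022,.040]),toolR(180));delta(h.t2w([.071,.022,.0103]),toolR(180))
E
```

```text
[[ 28.69653133 -21.07640733 194.59620655]]
shift m [-0.0435 -0.0419  0.1546] rv [-1.0000e-03 -0.0000e+00  1.5639e+00] F [ 0.   0.4 -0.6] clk 59.075 op 0.0002
shift m [-0.0435 -0.0419  0.1843] rv [-1.0000e-03 -0.0000e+00  1.5639e+00] F [ 0.   0.4 -0.6] clk 59.075 op 0.0002
```

```bash
python3 -m pendant '[[-0.01,-0.01,0.0,0,0,0.18,-1],[-0.015,-0.02,0.02,0,0,0.36,-1],[-0.02,-0.03,0.04,0,0,0.54,-1],[-0.025,-0.04,0.06,0,0,0.72,-1],[-0.03,-0.042,0.08,0,0,0.9,-1],[-0.035,-0.042,0.1,0,0,1.08,-1],[-0.04,-0.042,0.11,0,0,1.26,-1],[-0.0435,-0.042,0.12,0,0,1.44,-1],[-0.0435,-0.042,0.145,0,0,1.564,-1],[-0.0435,-0.042,0.155,0,0,1.564,-1],[-0.0435,-0.042,0.155,0,0,1.564,-1]]'
python3 - <<'E'
import o;from h import *;import h
info();print(h.w2t(ctrl.get_obs()['tool_pos'])*1000);delta(h.t2w([.071,.022,.0108]),toolR(180))
E
```

```text
clock: 60.45
tool_pos: [0.6011, 0.1028, 0.075]
orientation: [156.1, 0.0, 165.1]
force: [1.0, 0.1, 0.2]
opening: 0.0002
clk 60.45 p [0.6011 0.1028 0.075 ] rpy [1.5608e+02 5.0000e-02 1.6506e+02] F [1.  0.1 0.2] op 0.0002 q [ 12.7  20.5 -14.4 -29.2 -47.4 -99.1]
[[70.81662646 21.69718334 39.26844474]]
shift m [-0.0002  0.0003  0.0285] rv [-0.0014 -0.0004  0.003 ] F [1.  0.1 0.2] clk 60.45 op 0.0002
```

```bash
python3 -m pendant '[[0,0,0.018,0,0,0.003,-1],[0,0,0.0285,0,0,0.003,-1],[0,0,0.0285,0,0,0.003,-1],[0.003,0,0.0285,0,0,0.003,-1],[0.006,0,0.0285,0,0,0.003,-1],[0.008,0,0.0285,0,0,0.003,-1],[0.01,0,0.0285,0,0,0.003,-1],[0.01,0,0.0285,0,0,0.003,-1]]'
python3 - <<'E'
import o;from h import *;import h
im,K,C=cam('wrist'); np.savez('w47.npz',im=im,K=K,C=C); info();o_=ctrl.get_obs();print(w2t(o_['tool_pos'])*1000, Rtray().T@o_['force'])
g=(255*(im/255.)**0.6).astype(np.uint8)
cv2.imwrite('pics/w47.png',cv2.resize(g[20:300,180:480],None,fx=2.1,fy=2.1,interpolation=cv2.INTER_CUBIC))
E
python3 bores.py w47 -1 -1
```

```text
clock: 61.45
tool_pos: [0.5974, 0.1153, 0.0509]
orientation: [156.0, 0.3, 164.7]
force: [5.8, -3.9, -1.6]
opening: 0.0005
clk 61.5 p [0.5974 0.1153 0.0509] rpy [156.01   0.29 164.65] F [ 5.7 -3.  -1.2] op 0.0005 q [ 13.9  21.9 -15.9 -30.5 -44.  -98.5]
[[63.93012693 22.00834789 12.70228404]] [ 6.3220666  -1.78652488 -0.54632356]
a [-37.96  21.53] r 12.4 n 61 rms 0.14
b [-2.26 21.36] r 12.49 n 72 rms 0.12
far [33.5  21.23] r 12.56 n 71 rms 0.15
near [-19.9   52.28] r 12.45 n 72 rms 0.14
up [15.93 52.21] r 12.49 n 72 rms 0.15
a b dist 35.7 ang -0.3
b far dist 35.76 ang -0.2
a near dist 35.67 ang 59.6
b near dist 35.59 ang 119.7
b up dist 35.81 ang 59.5
far up dist 35.62 ang 119.6
near up dist 35.82 ang -0.1
```

View pics/w47.png

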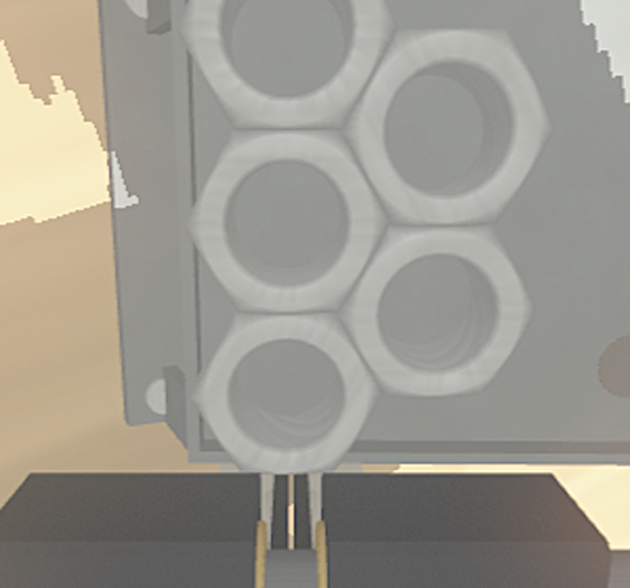

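Now all seven spacings agree (35.6–35.8). Back off straight and check once more.

```bash
python3 -m pendant '[[-0.004,0,0,0,0,0,-1],[-0.01,0,0,0,0,0,-1],[-0.012,0,-0.03,0,0,0,-1],[-0.012,0,-0.06,0,0,0,-1],[-0.012,0,-0.07,0,0,0,-1],[-0.012,0,-0.07,0,0,0,-1]]'
python3 - <<'E'
import o;from h import *;import h
im,K,C=cam('wrist');im,K,C=cam('wrist'); np.savez('w48.npz',im=im,K=K,C=C); info()
g=(255*(im/255.)**0.6).astype(np.uint8)
cv2.imwrite('pics/w48.png',cv2.resize(g[20:300,180:480],None,fx=2.1,fy=2.1,interpolation=cv2.INTER_CUBIC))
E
python3 bores.py w48 -1 -1
```

```text
clock: 62.25
tool_pos: [0.5992, 0.0856, 0.1141]
orientation: [156.0, 0.0, 164.7]
force: [-0.5, -0.1, -0.3]
opening: 0.0002
clk 62.35 p [0.5986 0.0858 0.1129] rpy [ 1.5604e+02 -7.0000e-02  1.6470e+02] F [-0.3 -0.1 -0.8] op 0.0002 q [  11.2   17.7  -13.1  -27.7  -51.5 -100.6]
a [-38.01  21.46] r 12.46 n 72 rms 0.1
b [-2.14 21.24] r 12.48 n 72 rms 0.1
far [33.87 20.95] r 12.53 n 72 rms 0.12
near [-19.88  52.39] r 12.49 n 72 rms 0.11
up [15.99 52.18] r 12.51 n 72 rms 0.12
a b dist 35.88 ang -0.3
b far dist 36.0 ang -0.5
a near dist 35.86 ang 59.6
b near dist 35.84 ang 119.7
b up dist 35.86 ang 59.6
far up dist 35.99 ang 119.8
near up dist 35.87 ang -0.3
```

View pics/w48.png

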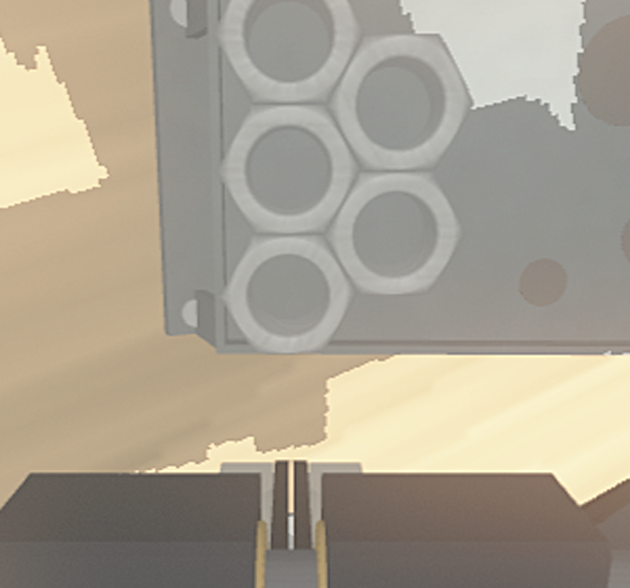

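All spacings fall between 35.84 and 36.00 mm at the right angles, and the gripper is clear and shows no contact force. I'm handing it in.

```bash
python3 -c "
from plant import ctrl
print(ctrl.close_job())"
```

```text
the job is handed in; nothing more can be done
None
```

All three nuts are in the tray, close-packed with the two that were laid. I handed the job in at about 62 s of the 72 s allowed. The first went into the low row's empty place, the second into the near notch, and the third was let go on the tray floor and pushed down into the far notch. I then pressed the pack together.

- **Spacing:** the last wrist picture, taken after letting go, gives all seven neighbour spacings as 35.84–36.00 mm, against 36 mm for flats touching. Every direction is within 0.5° of where it should be, and the gripper was clear with no force on it. The two spacings to the nut at the low row's far end read about 0.1 mm larger than the rest, which is within the measuring noise.
- **First try at the low row failed:** the nut caught laid_b corner to corner and turned it a few degrees. I set the nut down in the tray, squared laid_b up with the closed fingers, and then slid the nut in freely.
- **Gap after the first pressing:** pressing on the slanting flats left 0.3–0.4 mm at the low row's far nut. A push on its outer flat, above the rim, closed it.
- **Camera and touch disagreed:** positions across the tray differed by about 1–2 mm, so I used touch and spacings measured within one picture for the fits.
- **Other things on the bench:** they looked undisturbed in the last scene picture. I compared that by eye and did not measure their positions. The arm hid several of them in the last top picture.

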